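# Fit out a swing-out centrifuge rotor

### The arm

A 6-joint arm with a two-finger parallel gripper is mounted at the origin on a cart in front of the work surface, level with it; the furniture and walls round the work are solid. World frame = base frame: x ahead of the robot, y to its left, z up, the work surface at z = 0. Lengths are in m, angles in rad, forces in N, time in s.
With the tool pointing down it reaches from about 0.3 to 0.875 m from the base axis. Payload 6.4 kg.
Tool frame: the origin (TCP) lies midway between the tips of the shut fingers; the grasp point (between the pads) lies ctrl.grip_point_offset behind it (ctrl.grip_point_offset is the distance from the TCP to the grasp point, in m); z points along the fingers, y is the direction in which the jaws open and shut (so a half turn about z gives the same grasp; the last joint's range is limited). The gripper opens to 85 mm and grips with 20 to 120 N. Pads are 22 mm wide; open, the fingers measure 114 mm over their backs; the gripper's body (76 mm by 85 mm) begins 54 mm behind the grasp point. The pads swing forward as they close: fully open they stand 13 mm farther back than shut.
Start: joints at [1.015, 0.181, 1.607, -0, 1.354, -0.206], TCP at [0.197, 0.54, 0.231] pointing down, gripper open.
Joint ranges: [-2.99, 2.99], [-0.89, 2.07], [0.3, 2.58], [-1.14, 4.28], [0, 2.63], [-3.12, 3.12]. Speed limits (rad/s): [2.57, 2.57, 3.01, 3.14, 3.14, 3.14].

### API

Orientations are given as a unit quaternion [w, x, y, z].
In Python, from bench import ctrl, viewer gives the robot as it stands.
- The arm moves only by the shell command python3 -m handwheel 'ROWS' [OPENING]. ROWS is JSON, a list of rows, each an object with "travel": the shift along the tool's x, y, z as a fraction of full scale, a list of three; "dr": the turn, a rotation vector about the tool's x, y, z as a fraction of full scale, a list of three. A call has 1 to 20 rows; each row shifts and turns the pose as measured when the row begins, along the tool's axes as they then stand; what a row does not reach is not made up. Full scale, the value 1, is 150 mm for a shift and 30 degrees for a turn. A row lasts 1/12 s, in which the tool goes at most 41.7 mm and 7.16 degrees, less where a joint would pass 70% of its speed; a pose out of reach is approached as far as the arm can. A call with a number of a shift or a turn outside -1 to 1 is refused whole. A call with a gripper value outside its range is refused whole. OPENING is the opening, from -1 (shut) to 1 (fully open), set as the call begins (- or left out, the last holds). The fingers move at their own pace and stop on an object; the grip force is fixed at half the most. Time passes only in rows, so rows that do not move let the fingers close. It gives the time, the measured TCP pose, the force and the opening at its end, in the units of the state.
- ctrl.get_obs(): the state, without advancing time (a new reading comes with each control period).
- viewer.camera(name): name is "scene" or "top"; returns the picture (400x640x3 uint8, red, green, blue); there is no depth.
- viewer.get_calibration(name): a dict with "camera_matrix" (3x3 intrinsics, pixels), "k1" (the pictures are not rectified: a ray, as slopes to the right and down, at radius r is drawn at 1 + k1 r^2 times it, then the intrinsics apply), "R" (3x3) and "t" (3): a world point X has camera coordinates R X + t. Camera axes: x right, y down, z forward; pixel columns grow to the right and rows downward; lengths in m; the calibration is good to about 2 mm. A picture is of the moment at which its call begins. get_calibration takes no time and is no camera call.
- ctrl.hand_in(): hands the job in, once; it reports no verdict.
The state is a dict: "time_s": time; "q": joint angles; "dq": joint speeds; "joint_efforts": joint torques, N m; "eef_pos": TCP position; "eef_rot": TCP orientation; "wrist_force": force on the tool from outside, world axes, zero at the start; "torque": the same for the moment, N m; "opening": opening from 0.0 (shut) to 1.0 (fully open).
Only numpy, scipy, OpenCV 4.12 (cv2) and the standard library are available. Lean on these libraries where they do the work, as an engineer would, in place of code of your own. Each camera call takes 0.05 s, during which the arm holds its last target. There are 200 camera calls.

### The job

Get the centrifuge rotor ready for its run: hang every long sample bucket that stands on the bench in a free place of the rotor, both ears over the pins, and fill whatever places are left with the short blank buckets, since the rotor must never run with an empty place; blanks that are not needed stay on the bench. Only when all six places are filled, lower the grey hub lid over the rotor's centre post until it sits flat on the hub. Do not unhook the two buckets that already hang there, and leave the carton, bottle and jar alone.

Things in the scene. Friction and masses are not known exactly. Their poses are not given: they have to be found in the camera images.
- rotor: Six-place swing-out rotor of bare aluminium on a weighted bench stand, 240 mm across, heavy and fixed. Origin on the bench under its centre, z up. Six places on a circle of 90 mm radius, 60 degrees apart, place_0 on the rotor's +x, counted anticlockwise from above: gaps 72 mm wide between the cheeks of neighbouring arms. Pin axes 120 mm above the bench, arm tops 132 mm.
- place_0 (a point): Midpoint between the two pins of place 0, on their common axis, which runs along the tangent (square to the line from the rotor's centre). A greased steel pin, 8 mm thick, juts 12 mm into the gap from each cheek, leaving 48 mm between the pin ends for a bucket's 40 mm body. hung_1 hangs here from the start.
- hub_seat (a point): Centre of the rotor's flat hub top (86 mm across, 135 mm above the bench), at the foot of the centre post: upright, 18 mm thick, its tapered tip 30 mm above this point.
- bucket_1: Long sample bucket, aluminium, white screw cap, 64 mm over its ears, 130 mm tall, 0.3 kg, standing on the bench (None if absent this time). Origin at the centre of its flat underside; z up, y towards the ears, x across. A half turn about z changes nothing. Its notches' axis, which falls on the pins when it hangs, runs along y 84 mm above the origin. Ears: see hung_1; grip: see hung_2.
- hung_1: Long bucket like bucket_1, hanging at place_0 from the start, underside 36 mm above the bench. Ears of all buckets: 18 to 32 mm from the axis on +y and -y, 12 mm above to 20 mm below the notch axis; each has a notch open downwards, 11 mm wide along x at the top, its crown (which rests on the pin) 4 mm above the notch axis, widening to 23 mm at its mouth.
- hung_2: Long bucket like bucket_1, hanging at place_3 from the start. Grip of all buckets: an upright white bar across the cap, 12 mm thick (x), 44 mm long (y), from the cap's flat top 12 mm above the notch axis to 46 mm above it; cap 43 mm across.
- blank_1: Short blank bucket (counterweight) of the same 0.3 kg, dark grooves round its body, heavy at the foot, 102 mm tall, standing on the bench, always there. Ears, notches, cap, bar, origin and axes as bucket_1, but the notch axis is only 56 mm above the underside.
- blank_2: The second blank bucket, like blank_1.
- hub_lid: Grey plastic hub lid, 82 mm tall, 0.25 kg, standing on the bench: a disc, 96 mm across and 8 mm thick, with a boss 40 mm across, hollow from below (bore 22 mm, 44 mm deep, for the centre post), and on the boss an upright bar to hold it by, 14 mm thick (x), 40 mm long (y), 46 to 82 mm above the underside. Origin at the centre of its underside, z up.
- place_1 (a point): Midpoint between the two pins of place 1, as place_0. Empty at the start.
- place_2 (a point): Midpoint between the two pins of place 2, as place_0. Empty at the start.
- place_3 (a point): Midpoint between the two pins of place 3, as place_0. hung_2 hangs here from the start.
- place_4 (a point): Midpoint between the two pins of place 4, as place_0. Empty at the start.
- place_5 (a point): Midpoint between the two pins of place 5, as place_0. Empty at the start.
- bucket_2: Another long sample bucket, like bucket_1 (None if absent this time).
- bucket_3: Another long sample bucket, like bucket_1 (None if absent this time).
- bucket_4: Another long sample bucket, like bucket_1 (None if absent this time).
- slide_box: Small carton of slides, 78x68x42 mm, a bystander; origin under its centre.
- bottle_red: Bottle with a red cap, 44 mm across and 98 mm tall, a bystander; origin under its centre.
- jar: Jar with a wide lid, 53 mm across and 86 mm tall, a bystander; origin under its centre.
There are look-alikes about, which are no part of the job. Leave any blue or yellow look-alike of the bucket_3 alone. Leave any purple look-alike of the blank_1 alone.

How it is judged:
By the outcome, as a careful person would: the job done as asked, in the order asked, and still so for the second after the job is handed in, with the robot touching nothing.
Of bucket_1, bucket_2, bucket_3, bucket_4 only 2 to 4 are there at a start; the rules pass over those that are not, and their reading is None.
At some moment in a run one of blank_1, blank_2, hub_lid may be knocked a few centimetres aside while the robot is not near it.
It also fails if it takes over 184 s, if anything falls off the work surface, if the arm or the gripper's body presses on something with over 40 N, if the wrist force passes 120 N, or if a joint passes its speed limit or range.

## Working session

There is one attempt and no reset: what is moved stays moved. The work goes in short steps, Python scripts to look and compute and a shell command to move; the robot and the scene stay as the last step left them, time stands still between calls to the robot, and variables do not carry over. Pictures are saved under pics/ and viewed, about 12 in all and at most 16, crops included, and the job is handed in when it is done.

```bash
ls; mkdir -p pics; cat > h.py <<'E'
import numpy as np, cv2
from bench import ctrl, viewer
def snap(n,f):
    im=viewer.camera(n); cv2.imwrite('pics/'+f,im[:,:,::-1]); return im
def crop(f,g,x0,y0,x1,y1,s):
    im=cv2.imread('pics/'+f)[y0:y1,x0:x1]; cv2.imwrite('pics/'+g,cv2.resize(im,None,fx=s,fy=s,interpolation=cv2.INTER_CUBIC))
def unproj(n,u,v,z):
    c=viewer.get_calibration(n);K=np.array(c['camera_matrix']);R=np.array(c['R']);t=np.array(c['t'])
    d=np.array([(u-K[0,2])/K[0,0],(v-K[1,2])/K[1,1]]);s=d.copy()
    for _ in range(20): s=d/(1+c['k1']*(s@s))
    r=R.T@np.array([*s,1]);o=-R.T@t
    return o+r*(z-o[2])/r[2]
def proj(n,X):
    c=viewer.get_calibration(n);K=np.array(c['camera_matrix'])
    p=np.array(c['R'])@np.array(X)+np.array(c['t']);s=p[:2]/p[2];s=s*(1+c['k1']*(s@s))
    return K[:2,:2]@s+K[:2,2]
E
python3 - <<'E'
from h import *
a=snap('top','t0.png');b=snap('scene','s0.png')
for n in('top','scene'):
    c=viewer.get_calibration(n);print(n,c['camera_matrix'],c['k1'],np.array(c['R']).round(3).tolist(),(-np.array(c['R']).T@np.array(c['t'])).round(3))
print(ctrl.get_obs(),ctrl.grip_point_offset)
E
```

```text
pics
top [[459.86736531   0.         312.15603186]
 [  0.         459.86736531 198.72154109]
 [  0.           0.           1.        ]] -0.11479886251824105 [[-0.01, -1.0, 0.01], [-0.993, 0.009, -0.115], [0.115, -0.011, -0.993]] [0.384 0.023 1.493]
scene [[368.77363069   0.         309.21042698]
 [  0.         368.77363069 206.85390808]
 [  0.           0.           1.        ]] -0.08269415006321257 [[0.816, -0.578, 0.011], [-0.411, -0.593, -0.692], [0.406, 0.561, -0.722]] [ 0.101 -0.58   0.899]
{'time_s': 0.1, 'q': array([ 1.01470530e+00,  1.81494662e-01,  1.60793050e+00,  2.80615402e-05,
        1.35378924e+00, -2.06316366e-01]), 'dq': array([ 0.00216986, -0.00098109, -0.00061239, -0.00165184,  0.00140106,
       -0.00185427]), 'joint_efforts': array([ 6.11276701e-04, -4.45875371e+01, -3.52243066e+01, -3.22296564e-04,
        4.08702952e-03, -5.52803328e-05]), 'eef_pos': array([0.19675635, 0.53975163, 0.23044767]), 'eef_rot': array([-3.14392683e-04,  1.74000117e-01,  9.84745298e-01, -7.47572886e-04]), 'wrist_force': array([-0.11558156, -0.5019986 ,  0.11846658]), 'torque': array([ 0.07221463, -0.00890606,  0.03063021]), 'opening': 0.9963377963038005} 0.0187
```

```bash
python3 - <<'E'
from h import *
crop('t0.png','t0b.png',0,0,640,400,1.25);crop('s0.png','s0b.png',0,0,640,400,1.25)
E
```

```text
(no output)
```

View pics/t0b.png

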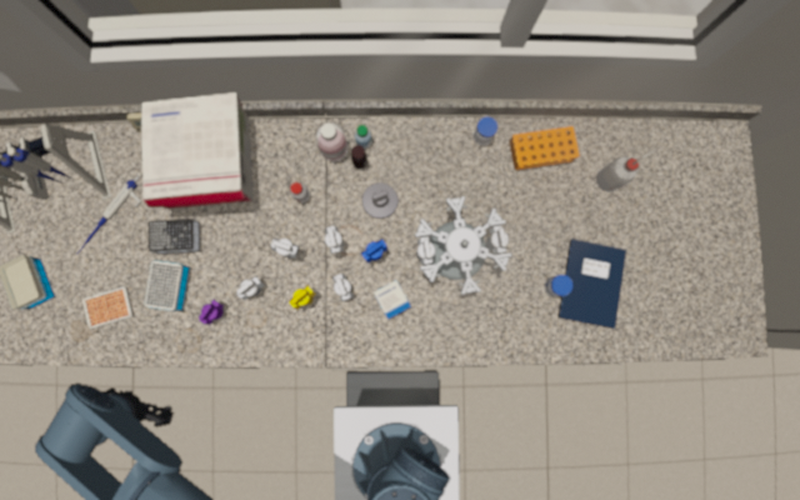

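View pics/s0b.png

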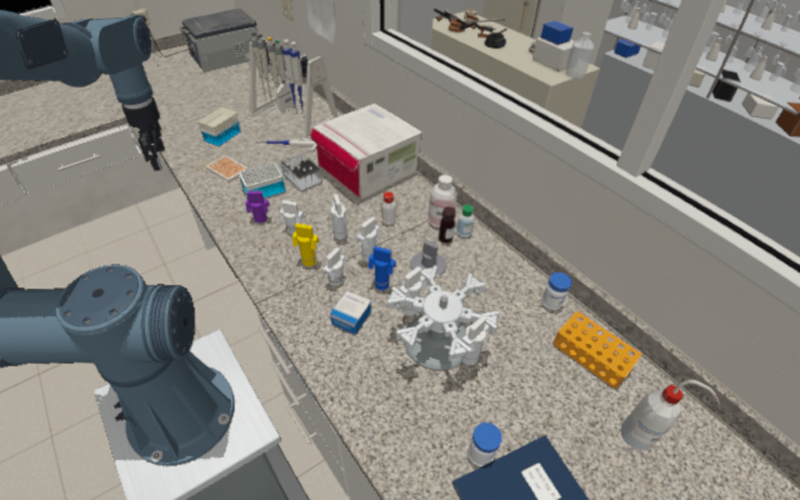

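View crops.

The top view shows four white candidates at top px/1.25 (228,198), (267,192), (274,230) and (200,230). There are also blue, yellow and purple look-alikes, the lid at (304,160) and the rotor at (370,196). I'll enlarge both views.

```bash
python3 - <<'E'
from h import *
crop('t0.png','t0c.png',150,130,310,250,5);crop('s0.png','s0c.png',190,130,390,280,4);crop('t0.png','t0d.png',320,140,420,240,6)
E
```

```text
(no output)
```

View pics/t0c.png

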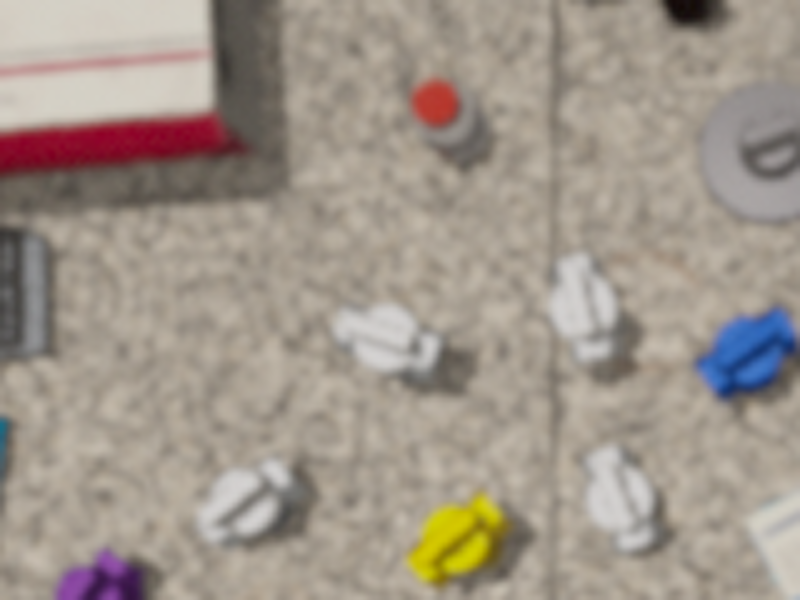

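View pics/s0c.png

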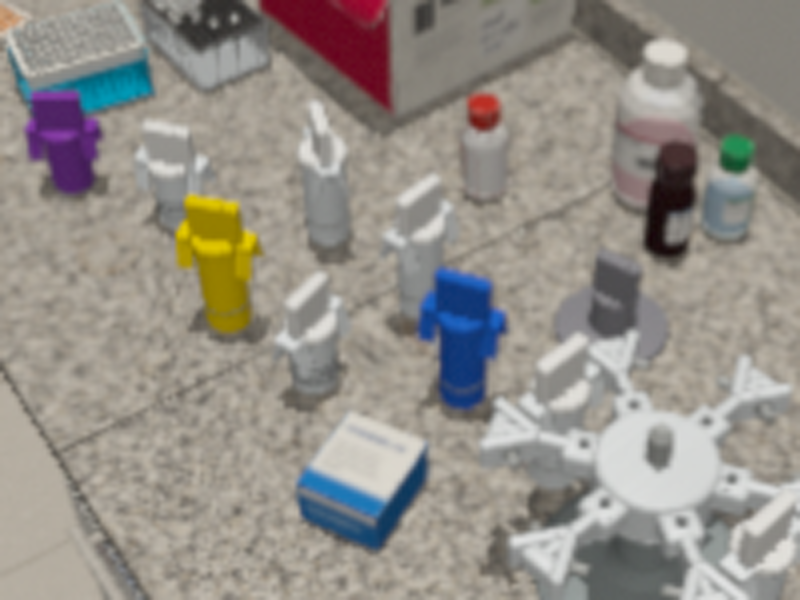

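View pics/t0d.png

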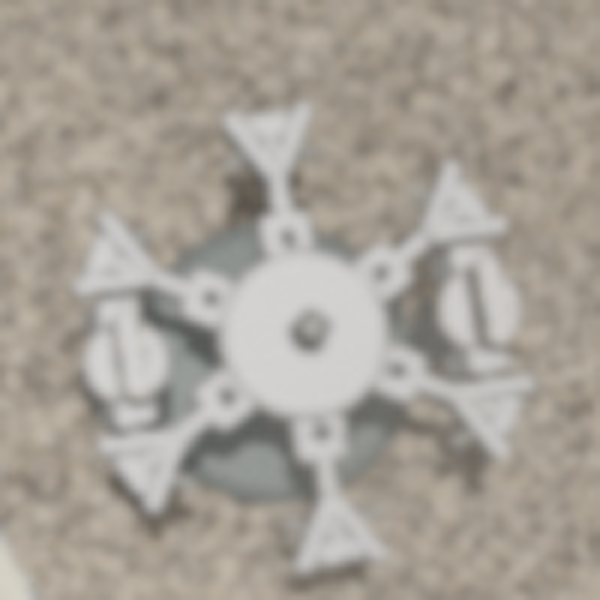

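Two long buckets are present: A at crop (390,340) and B at (583,305). The two shorter ones with grooved bodies, C at (245,503) and D at (620,498), are blanks. So all four get hung. I'll locate them with a silhouette fit in both cameras.

```bash
cat > fit.py <<'E'
from h import *
from scipy.optimize import minimize
def cyl(r,z0,z1,n=24):
    a=np.linspace(0,2*np.pi,n,endpoint=False);return np.array([[r*np.cos(t),r*np.sin(t),z] for z in(z0,z1) for t in a])
def box(x0,x1,y0,y1,z0,z1): return np.array([[x,y,z] for x in(x0,x1) for y in(y0,y1) for z in(z0,z1)])
def bucket(h): return [cyl(.02,.003,h),cyl(.0215,h,h+.012),box(-.006,.006,-.022,.022,h+.012,h+.046),
    box(-.0115,.0115,.018,.032,h-.02,h+.012),box(-.0115,.0115,-.032,-.018,h-.02,h+.012)]
LID=[cyl(.048,0,.008),cyl(.02,.008,.046),box(-.007,.007,-.02,.02,.046,.082)]
def sil(n,parts,p,S=8,win=None):
    x,y,yaw=p[:3];z=p[3] if len(p)>3 else 0;c,s=np.cos(yaw),np.sin(yaw);m=np.zeros((win[3]*S,win[2]*S),np.uint8)
    for P in parts:
        W=np.c_[x+c*P[:,0]-s*P[:,1],y+s*P[:,0]+c*P[:,1],P[:,2]+z]
        uv=(np.array([proj(n,w) for w in W])-win[:2]+.5)*S
        cv2.fillConvexPoly(m,cv2.convexHull(uv.astype(np.int32)),255)
    return cv2.resize(m,(win[2],win[3]),interpolation=cv2.INTER_AREA)/255.
def fit(ims,parts,p0,cams=('top','scene'),z=0.):
    wins={}
    for n in cams:
        u,v=proj(n,[p0[0],p0[1],.06+z]);wins[n]=np.array([int(u)-30,int(v)-40,60,80])
    def f(p):
        e=0
        for n in cams:
            w=wins[n];I=ims[n][w[1]:w[1]+w[3],w[0]:w[0]+w[2]].astype(float)
            m=sil(n,parts,[*p,z],8,w)
            d=cv2.GaussianBlur((cv2.dilate(m,np.ones((7,7)))),(0,0),.5)*(1-m)
            I=cv2.GaussianBlur(I,(0,0),.7)
            mu=[(I*k[...,None]).sum((0,1))/k.sum() for k in(m,d)]
            va=sum(((I-q)**2*k[...,None]).sum() for q,k in zip(mu,(m,d)))/(m.sum()+d.sum())
            e+=va/(((I-I.mean((0,1)))**2).mean())
        return e
    best=None
    for k in np.radians([-12,0,12]):
        s=np.array([[0,0,0],[.008,0,0],[0,.008,0],[0,0,.2]])+np.array(p0)+[0,0,k]
        r=minimize(f,s[0],method='Nelder-Mead',options=dict(initial_simplex=s,xatol=2e-4,fatol=1e-4,maxiter=120))
        if best is None or r.fun<best.fun: best=r
    return best.x,best.fun
E
cat > g.py <<'E'
from fit import *
ims={'top':cv2.imread('pics/t0.png')[:,:,::-1],'scene':cv2.imread('pics/s0.png')[:,:,::-1]}
def g(cx,cy,z): return unproj('top',150+cx/5,130+cy/5,z)
out={}
for k,(c,e1,e2,h) in dict(A=((388,338),(343,325),(432,352),.084),B=((585,306),(574,265),(598,348),.084),C=((247,503),(212,525),(278,470),.056),D=((620,497),(603,458),(638,540),.056)).items():
    z=h+.012;p=g(*c,z);d=g(*e2,z)-g(*e1,z);yaw=np.arctan2(d[1],d[0])-np.pi/2
    x,fn=fit(ims,bucket(h),[p[0],p[1],yaw]);out[k]=(x,bucket(h))
    print(k,p[:2].round(4),np.degrees(yaw).round(1),'->',x[:2].round(4),np.degrees(x[2]).round(1),round(fn,3))
p=unproj('top',304,160,.0);q=unproj('scene',343,209,.082)
x,fn=fit(ims,LID,[p[0],p[1],0.2]);out['L']=(x,LID);print('lid',p,q,x[:2].round(4),np.degrees(x[2]).round(1),fn)
# rotor
print('post',unproj('top',320+311/6,140+330/6,.165),'hub',unproj('top',320+309/6,140+332/6,.135),unproj('scene',190+659/4,130+460/4,.135),'posttip sc',unproj('scene',190+660/4,130+428/4,.165))
pts=[(225,118),(310,105),(297,573),(385,555),(105,215),(78,292),(102,445),(155,513),(450,163),(505,230),(532,380),(500,457)]
W=np.array([unproj('top',320+a/6,140+b/6,.132) for a,b in pts]);c=W.mean(0);print('arms c',c)
arm=W.reshape(6,2,3).mean(1)-c;a=np.degrees(np.arctan2(arm[:,1],arm[:,0]));print('arm angles mod60',a%60,np.linalg.norm(arm,axis=1))
for n,im in ims.items():
    S=5;big=cv2.resize(im[:,:,::-1],None,fx=S,fy=S,interpolation=cv2.INTER_CUBIC)
    for x,parts in out.values():
        m=(sil(n,parts,x,S,np.array([0,0,640,400])) if 0 else None)
        cc,ss=np.cos(x[2]),np.sin(x[2])
        for P in parts:
            uv=(np.array([proj(n,[x[0]+cc*a-ss*b,x[1]+ss*a+cc*b,z]) for a,b,z in P])+.5)*S
            cv2.polylines(big,[cv2.convexHull(uv.astype(np.int32))],True,(0,0,255),1)
    r=(190,140,330,250) if n=='top' else (215,145,375,250)
    cv2.imwrite(f'pics/ov_{n}.png',big[r[1]*S:r[3]*S,r[0]*S:r[2]*S])
a=cv2.imread('pics/ov_top.png');b=cv2.imread('pics/ov_scene.png');b=cv2.resize(b,(a.shape[1],int(b.shape[0]*a.shape[1]/b.shape[1])))
v=np.vstack([a,b]);cv2.imwrite('pics/ov.png',cv2.resize(v,None,fx=.6,fy=.6,interpolation=cv2.INTER_AREA) if v.shape[0]>1000 else v);print(v.shape)
E
python3 g.py
```

```text
Traceback (most recent call last):
  File "g.py", line 7, in <module>
    x,fn=fit(ims,bucket(h),[p[0],p[1],yaw]);out[k]=(x,bucket(h))
         ~~~^^^^^^^^^^^^^^^^^^^^^^^^^^^^^^^
  File "fit.py", line 34, in fit
    r=minimize(f,s[0],method='Nelder-Mead',options=dict(initial_simplex=s,xatol=2e-4,fatol=1e-4,maxiter=120))
  File "fit.py", line 24, in f
    m=sil(n,parts,[*p,z],8,w)
  File "fit.py", line 13, in sil
    uv=(np.array([proj(n,w) for w in W])-win[:2]+.5)*S
                  ~~~~^^^^^
  File "h.py", line 14, in proj
    c=viewer.get_calibration(n);K=np.array(c['camera_matrix'])
ValueError: time passes only in moves, steps and waits
```

```bash
sed -i 's/viewer.get_calibration(n)/cal(n)/' h.py; sed -i '2a import functools\n@functools.lru_cache\ndef cal(n): return viewer.get_calibration(n)' h.py; time python3 g.py
```

```text
A [0.5519 0.2677] -197.3 -> [0.5547 0.2917] -144.2 2.789
B [0.5706 0.1467] -253.9 -> [0.5947 0.2092] -292.1 1.193
C [0.4527 0.3599] -140.4 -> [0.539  0.4033] -112.2 0.476
D [0.4548 0.1273] -247.0 -> [0.459  0.1375] -259.9 2.729
lid [0.68625421 0.03316586 0.        ] [ 0.64062418 -0.01208745  0.082     ] [0.6851 0.0354] 1.6 3.0356977572068744
post [ 0.54757655 -0.16500749  0.165     ] hub [ 0.55027249 -0.16824159  0.135     ] [ 0.54914331 -0.16796173  0.135     ] posttip sc [ 0.54883129 -0.16463356  0.165     ]
arms c [ 0.54864507 -0.16626813  0.132     ]
arm angles mod60 [7.81048707 7.80445154 8.10016636 8.35845528 8.03416096 8.10057398] [0.11505157 0.11469565 0.11374813 0.11351467 0.11353358 0.1133686 ]
(1009, 700, 3)
real	0m10.258s
user	0m10.785s
sys	0m0.191s
```

View pics/ov.png

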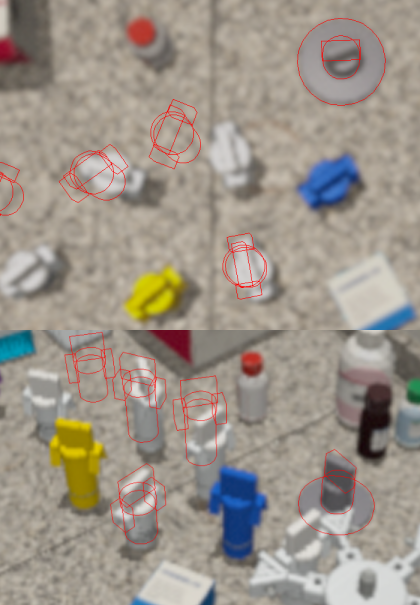

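The automatic fit drifted for the buckets, though the lid and rotor agree: rotor (0.549,-0.166), free places at 38°, 158°, -142° and -22°. I'll cross-check the hand-read positions between the two views instead.

```bash
python3 - <<'E'
from h import *
s=lambda a,b,z:unproj('scene',190+a/4,130+b/4,z)
for k,h,p,q in [('A',.084,(309,104),(325,128)),('B',.084,(397,214),(437,182)),('C',.056,(141,121),(190,130)),('D',.056,(289,302),(324,277)),('L',.036,(600,252),(638,264))]:
    P,Q=s(*p,h+.046),s(*q,h+.046);d=Q-P;print(k,((P+Q)/2)[:2].round(4),np.degrees(np.arctan2(d[1],d[0])).round(1)%180-90,np.linalg.norm(d).round(4))
# draw top reprojection with hand poses
X=dict(A=(.552,.268,-17,.084),B=(.571,.147,-74+180-90,.084))
crop('t0.png','t0e.png',190,180,290,240,8);crop('s0.png','s0e.png',220,145,320,230,8)
E
```

```text
A [0.552  0.2709] -8.799999999999997 0.035
B [0.5641 0.1397] -74.0 0.048
C [0.4559 0.3646] 39.599999999999994 0.0453
D [0.4547 0.1274] -77.6 0.0362
L [0.6852 0.0343] 30.299999999999997 0.0322
```

View pics/s0e.png

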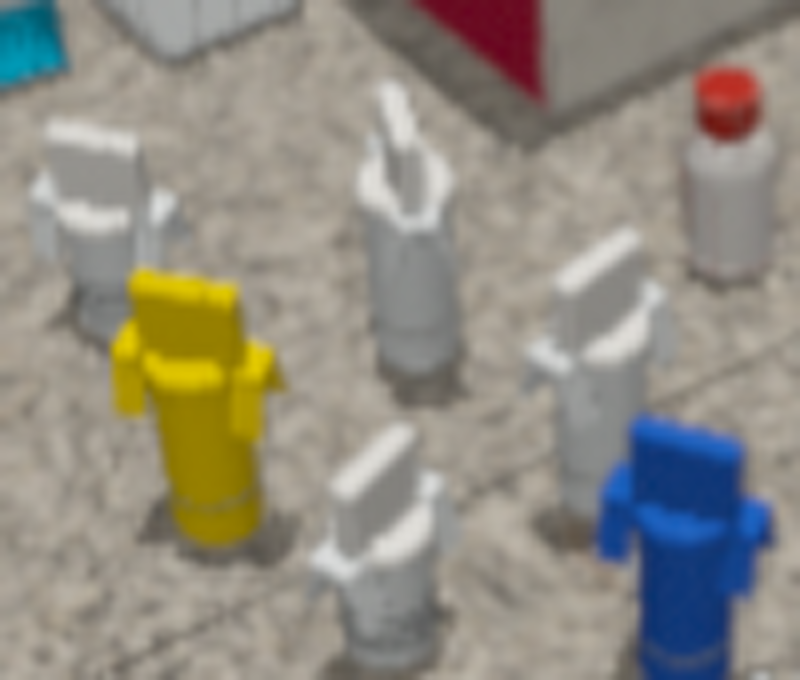

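Confirmed: A at (405,220) and B at (600,370) are white and long. C at (95,230) and D at (385,550) are white and short with grooves. Now I'll write the planner helper and take A to the place at -22°.

```bash
cat > plan.py <<'E'
import sys,numpy as np
from bench import ctrl
from scipy.spatial.transform import Rotation as Ro
x,y,z,j=map(float,sys.argv[1:5]);o=ctrl.get_obs()
R=Ro.from_quat(o['eef_rot'],scalar_first=True);cur=np.degrees(np.arctan2(*R.as_matrix()[1::-1,1]))
d=(j-cur+90)%180-90
T=Ro.from_euler('z',d,degrees=True)*R
a=np.radians(j if abs((cur+d-j+180)%360-180)<1 else j+180)
t=Ro.from_matrix(np.array([[np.sin(a),np.cos(a),0],[-np.cos(a),np.sin(a),0],[0,0,-1]]).T[:, :].T if 0 else np.column_stack([[-np.sin(a)*-1,-np.cos(a),0],[np.cos(a),np.sin(a),0],[0,0,-1]]))
dp=np.array([x,y,z])-o['eef_pos']
print('t %.1f pos'%o['time_s'],o['eef_pos'].round(4),'jaw %.1f'%cur,'F',o['wrist_force'].round(1),'op %.3f'%o['opening'],'q',o['q'].round(2))
print('dr units (tool)',((R.inv()*t).as_rotvec(degrees=True)/30).round(3),'shift NOW axes',(R.inv().apply(dp)/.15).round(3),'shift AFTER turn',(t.inv().apply(dp)/.15).round(3))
E
python3 plan.py .552 .2685 .20 -17
```

```text
Traceback (most recent call last):
  File "plan.py", line 9, in <module>
    t=Ro.from_matrix(np.array([[np.sin(a),np.cos(a),0],[-np.cos(a),np.sin(a),0],[0,0,-1]]).T[:, :].T if 0 else np.column_stack([[-np.sin(a)*-1,-np.cos(a),0],[np.cos(a),np.sin(a),0],[0,0,-1]]))
  File "scipy/spatial/transform/_rotation.pyx", line 1143, in scipy.spatial.transform._rotation.Rotation.from_matrix
ValueError: Non-positive determinant (left-handed or null coordinate frame) in rotation matrix 0: [[-0.2923717   0.95630476  0.        ]
 [-0.95630476 -0.2923717   0.        ]
 [ 0.          0.         -1.        ]].
```

```bash
sed -i 's/^t=.*/t=Ro.from_matrix(np.column_stack([[-np.sin(a),np.cos(a),0],[np.cos(a),np.sin(a),0],[0,0,-1]]))/' plan.py
python3 plan.py .552 .2685 .20 -17
```

```text
t 0.1 pos [0.1968 0.5398 0.2304] jaw 70.0 F [-0.1 -0.5  0.1] op 0.996 q [ 1.01  0.18  1.61  0.    1.35 -0.21]
dr units (tool) [-3.000e-03  2.000e-03  2.899e+00] shift NOW axes [-2.845 -0.887  0.203] shift AFTER turn [-1.037  2.794  0.203]
```

```bash
r='{"travel":[0,0,0],"dr":[0,0,0.23]}'; python3 -m handwheel '[{"travel":[0,0,0],"dr":[0,0,0.23]},{"travel":[0,0,0],"dr":[0,0,0.23]},{"travel":[0,0,0],"dr":[0,0,0.23]},{"travel":[0,0,0],"dr":[0,0,0.23]},{"travel":[0,0,0],"dr":[0,0,0.23]},{"travel":[0,0,0],"dr":[0,0,0.23]},{"travel":[0,0,0],"dr":[0,0,0.23]},{"travel":[0,0,0],"dr":[0,0,0.23]},{"travel":[0,0,0],"dr":[0,0,0.23]},{"travel":[0,0,0],"dr":[0,0,0.23]},{"travel":[0,0,0],"dr":[0,0,0.23]},{"travel":[0,0,0],"dr":[0,0,0.23]},{"travel":[0,0,0],"dr":[0,0,0]}]' 0.2; python3 plan.py .552 .2685 .20 -17
```

```text
time_s: 1.18
eef_pos: [0.1942, 0.5357, 0.2231]
eef_rot: [0.003, 0.799, 0.602, -0.007]
wrist_force: [0.5, -0.2, 0.6]
opening: 0.601
t 1.2 pos [0.1942 0.5357 0.2231] jaw -16.0 F [ 0.5 -0.2  0.6] op 0.601 q [1.01 0.19 1.62 0.   1.35 1.29]
dr units (tool) [-0.008  0.029  0.032] shift NOW axes [-1.051  2.785  0.158] shift AFTER turn [-1.006  2.802  0.154]
```

```bash
python3 -m handwheel '[{"travel":[-0.075,0.2,0],"dr":[0,0.03,0.03]},{"travel":[-0.075,0.2,0],"dr":[0,0,0]},{"travel":[-0.075,0.2,0],"dr":[0,0,0]},{"travel":[-0.075,0.2,0],"dr":[0,0,0]},{"travel":[-0.075,0.2,0],"dr":[0,0,0]},{"travel":[-0.075,0.2,0],"dr":[0,0,0]},{"travel":[-0.075,0.2,0],"dr":[0,0,0]},{"travel":[-0.075,0.2,0],"dr":[0,0,0]},{"travel":[-0.075,0.2,0],"dr":[0,0,0]},{"travel":[-0.075,0.2,0],"dr":[0,0,0]},{"travel":[-0.075,0.2,0],"dr":[0,0,0]},{"travel":[-0.075,0.2,0],"dr":[0,0,0]},{"travel":[-0.075,0.2,0],"dr":[0,0,0]},{"travel":[0,0,0],"dr":[0,0,0]}]' 0.2; python3 plan.py .552 .2685 .16 -17
```

```text
time_s: 2.35
eef_pos: [0.5423, 0.2792, 0.2161]
eef_rot: [-0.002, 0.784, 0.621, -0.004]
wrist_force: [0.3, 0.4, -0.4]
opening: 0.596
t 2.4 pos [0.5423 0.2792 0.2161] jaw -13.2 F [ 0.3  0.4 -0.4] op 0.596 q [0.28 0.28 1.52 0.   1.35 0.51]
dr units (tool) [-0.016  0.006  0.127] shift NOW axes [-0.054  0.082  0.373] shift AFTER turn [-0.049  0.083  0.374]
```

```bash
python3 -m handwheel '[{"travel":[-0.05,0.083,0.1],"dr":[-0.016,0.006,0.127]},{"travel":[0,0,0.1],"dr":[0,0,0]},{"travel":[0,0,0.1],"dr":[0,0,0]},{"travel":[0,0,0],"dr":[0,0,0]}]' 0.2; python3 plan.py .552 .2685 .102 -17; python3 - <<'E'
from h import *
snap('top','t1.png');snap('scene','s1.png')
u=proj('top',[.552,.2685,.1]).astype(int);w=proj('scene',[.552,.2685,.12]).astype(int)
for n,q,f in(('t1.png',u,'a'),('s1.png',w,'b')): crop(n,f+'.png',q[0]-30,q[1]-30,q[0]+30,q[1]+30,6.6)
cv2.imwrite('pics/c1.png',np.hstack([cv2.imread('pics/a.png'),cv2.imread('pics/b.png')]))
E
```

```text
time_s: 2.68
eef_pos: [0.5551, 0.2663, 0.1691]
eef_rot: [0.0, 0.802, 0.597, 0.0]
wrist_force: [-1.1, -0.3, -1.2]
opening: 0.597
t 2.7 pos [0.5551 0.2663 0.1691] jaw -16.6 F [-1.1 -0.3 -1.2] op 0.597 q [0.25 0.33 1.56 0.   1.26 0.54]
dr units (tool) [ 0.001 -0.001  0.012] shift NOW axes [ 0.008 -0.024  0.447] shift AFTER turn [ 0.008 -0.024  0.447]
```

View pics/c1.png

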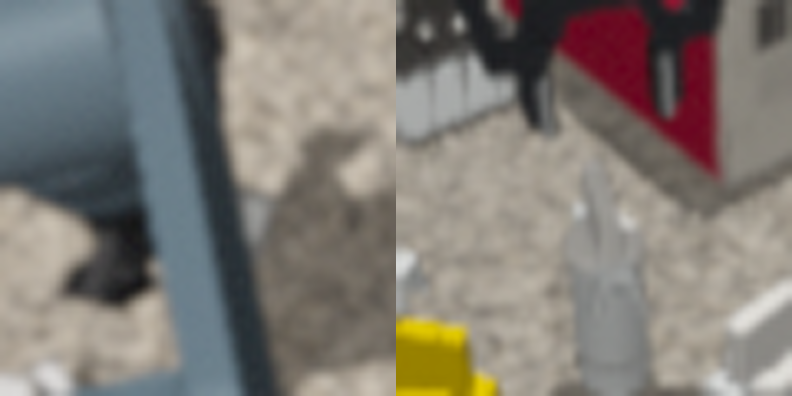

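The scene crop shows the jaws, at (545,130) and (668,115), straddling A's bar at (597,165). Descend and grip.

```bash
python3 -m handwheel '[{"travel":[0.008,-0.024,0.1],"dr":[0,0,0.012]},{"travel":[0,0,0.1],"dr":[0,0,0]},{"travel":[0,0,0.1],"dr":[0,0,0]},{"travel":[0,0,0.1],"dr":[0,0,0]},{"travel":[0,0,0.03],"dr":[0,0,0]},{"travel":[0,0,0],"dr":[0,0,0]}]' 0.2; python3 plan.py .552 .2685 .102 -17;  python3 -m handwheel '[{"travel":[0,0,0],"dr":[0,0,0]},{"travel":[0,0,0],"dr":[0,0,0]},{"travel":[0,0,0],"dr":[0,0,0]},{"travel":[0,0,0],"dr":[0,0,0]},{"travel":[0,0,0],"dr":[0,0,0]},{"travel":[0,0,0],"dr":[0,0,0]},{"travel":[0,0,0],"dr":[0,0,0]},{"travel":[0,0,0],"dr":[0,0,0]}]' -1
```

```text
time_s: 3.28
eef_pos: [0.5572, 0.2738, 0.115]
eef_rot: [0.003, 0.8, 0.6, 0.009]
wrist_force: [-0.2, 0.3, -0.2]
opening: 0.596
t 3.3 pos [0.5572 0.2738 0.115 ] jaw -16.3 F [-0.2  0.3 -0.2] op 0.596 q [0.27 0.39 1.59 0.   1.14 0.55]
dr units (tool) [ 0.028 -0.02   0.023] shift NOW axes [-0.044 -0.024  0.086] shift AFTER turn [-0.044 -0.023  0.086]
time_s: 3.95
eef_pos: [0.5585, 0.2749, 0.1195]
eef_rot: [0.004, 0.799, 0.601, 0.011]
wrist_force: [0.2, 0.4, -3.8]
opening: 0.121
```

Gripped too high, because idle rows drift a little. Reopen, correct and regrip.

```bash
python3 -m handwheel '[{"travel":[0,0,0],"dr":[0,0,0]},{"travel":[0,0,0],"dr":[0,0,0]},{"travel":[0,0,0],"dr":[0,0,0]},{"travel":[0,0,0],"dr":[0,0,0]}]' 0; python3 plan.py .552 .2685 .102 -17; python3 - <<'E'
from h import *
snap('scene','s2.png');w=proj('scene',[.552,.2685,.12]).astype(int)
crop('s2.png','b.png',w[0]-40,w[1]-30,w[0]+40,w[1]+30,8)
E
```

```text
time_s: 4.28
eef_pos: [0.5594, 0.2751, 0.1206]
eef_rot: [0.004, 0.799, 0.601, 0.012]
wrist_force: [-0.0, -0.4, 0.3]
opening: 0.498
t 4.3 pos [0.5594 0.2751 0.1206] jaw -16.2 F [-0.  -0.4  0.3] op 0.498 q [0.27 0.38 1.59 0.   1.14 0.55]
dr units (tool) [ 0.039 -0.027  0.028] shift NOW axes [-0.058 -0.038  0.122] shift AFTER turn [-0.056 -0.035  0.124]
```

View pics/b.png

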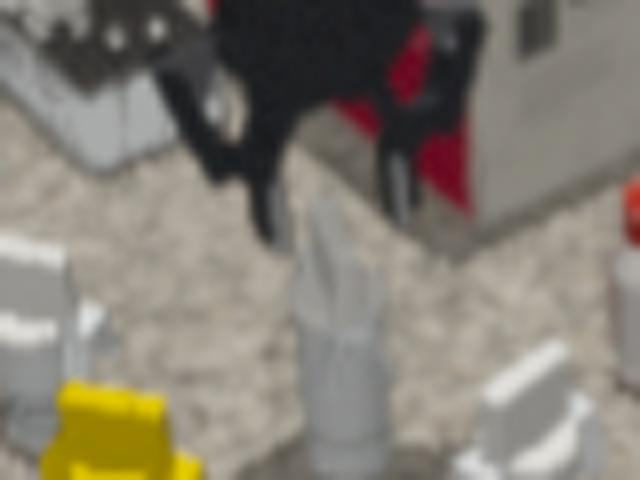

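```bash
python3 -m handwheel '[{"travel":[-0.05,-0.007,0.06],"dr":[0.04,-0.03,0.03]},{"travel":[0,0,0.065],"dr":[0,0,0]}]' 0; python3 plan.py .5565 .2685 .102 -17
```

```text
time_s: 4.5
eef_pos: [0.5582, 0.2684, 0.1036]
eef_rot: [0.001, 0.805, 0.594, 0.001]
wrist_force: [-0.4, -0.2, 0.2]
opening: 0.503
t 4.5 pos [0.5582 0.2684 0.1036] jaw -17.1 F [-0.4 -0.2  0.2] op 0.503 q [ 0.26  0.41  1.59 -0.    1.14  0.56]
dr units (tool) [ 0.005  0.001 -0.004] shift NOW axes [-0.002 -0.011  0.011] shift AFTER turn [-0.002 -0.011  0.011]
```

Now close, in one go, and check.

```bash
python3 -m handwheel '[{"travel":[-0.002,-0.011,0.015],"dr":[0,0,0]},{"travel":[0,0,0],"dr":[0,0,0]},{"travel":[0,0,0],"dr":[0,0,0]},{"travel":[0,0,0],"dr":[0,0,0]},{"travel":[0,0,0],"dr":[0,0,0]},{"travel":[0,0,0],"dr":[0,0,0]}]' -1; python3 plan.py .5565 .2685 .290 -17
```

```text
time_s: 5.0
eef_pos: [0.5545, 0.2677, 0.0974]
eef_rot: [-0.0, 0.805, 0.593, -0.002]
wrist_force: [0.2, -0.5, -0.6]
opening: 0.134
t 5.0 pos [0.5545 0.2677 0.0974] jaw -17.2 F [ 0.2 -0.5 -0.6] op 0.134 q [ 0.26  0.42  1.6  -0.    1.13  0.56]
dr units (tool) [-0.006  0.006 -0.006] shift NOW axes [ 0.005  0.007 -1.284] shift AFTER turn [ 0.009  0.011 -1.284]
```

```bash
python3 -m handwheel '[{"travel":[0,0,-0.1],"dr":[0,0,0]},{"travel":[0,0,-0.15],"dr":[0,0,0]},{"travel":[0,0,-0.15],"dr":[0,0,0]},{"travel":[0,0,-0.15],"dr":[0,0,0]},{"travel":[0,0,-0.15],"dr":[0,0,0]},{"travel":[0,0,-0.15],"dr":[0,0,0]},{"travel":[0,0,-0.15],"dr":[0,0,0]},{"travel":[0,0,-0.15],"dr":[0,0,0]},{"travel":[0,0,-0.1],"dr":[0,0,0]},{"travel":[0,0,-0.04],"dr":[0,0,0]}]'; python3 plan.py .6324 -.1997 .290 -22
```

```text
time_s: 5.83
eef_pos: [0.5494, 0.2667, 0.2882]
eef_rot: [-0.004, 0.805, 0.594, -0.012]
wrist_force: [0.6, -0.9, -2.7]
opening: 0.132
t 5.8 pos [0.5494 0.2667 0.2882] jaw -17.2 F [ 0.6 -0.9 -2.7] op 0.132 q [ 0.26  0.24  1.43 -0.    1.5   0.56]
dr units (tool) [-0.038  0.03   0.162] shift NOW axes [-2.808  1.446  0.   ] shift AFTER turn [-2.676  1.678 -0.012]
```

```bash
python3 -m handwheel '[{"travel":[-0.1,0.05,0],"dr":[-0.038,0.03,0]},{"travel":[-0.2,0.103,0],"dr":[0,0,0.012]},{"travel":[-0.2,0.103,0],"dr":[0,0,0.012]},{"travel":[-0.2,0.103,0],"dr":[0,0,0.012]},{"travel":[-0.2,0.103,0],"dr":[0,0,0.012]},{"travel":[-0.2,0.103,0],"dr":[0,0,0.012]},{"travel":[-0.2,0.103,0],"dr":[0,0,0.012]},{"travel":[-0.2,0.103,0],"dr":[0,0,0.012]},{"travel":[-0.2,0.103,0],"dr":[0,0,0.012]},{"travel":[-0.2,0.103,0],"dr":[0,0,0.012]},{"travel":[-0.2,0.103,0],"dr":[0,0,0.012]},{"travel":[-0.2,0.103,0],"dr":[0,0,0.012]},{"travel":[-0.2,0.103,0],"dr":[0,0,0.012]},{"travel":[-0.15,0.08,0],"dr":[0,0,0]},{"travel":[-0.05,0.02,0],"dr":[0,0,0]}]'; python3 plan.py .6324 -.1997 .280 -22
```

```text
time_s: 7.08
eef_pos: [0.608, -0.199, 0.2688]
eef_rot: [-0.009, 0.825, 0.565, -0.005]
wrist_force: [-0.1, 0.5, -2.0]
opening: 0.128
t 7.1 pos [ 0.608  -0.199   0.2688] jaw -21.2 F [-0.1  0.5 -2. ] op 0.128 q [-0.5   0.31  1.37 -0.    1.48 -0.13]
dr units (tool) [-0.04  -0.003  0.028] shift NOW axes [ 0.054  0.152 -0.078] shift AFTER turn [ 0.057  0.153 -0.074]
```

```bash
python3 -m handwheel '[{"travel":[0.05,0.14,-0.06],"dr":[-0.04,0,0.028]},{"travel":[0,0.02,0],"dr":[0,0,0]},{"travel":[0,0,0],"dr":[0,0,0]}]'; python3 plan.py .6324 -.1997 .280 -22; python3 - <<'E'
from h import *
snap('scene','s3.png');snap('top','t3.png')
crop('t3.png','a.png',320,135,420,245,4)
crop('s3.png','b.png',280,140,420,250,4)
cv2.imwrite('pics/c3.png',np.hstack([cv2.imread('pics/a.png'),cv2.imread('pics/b.png')])[:, :960])
im=cv2.imread('pics/c3.png');cv2.imwrite('pics/c3.png',cv2.resize(im,None,fx=.83,fy=.83,interpolation=cv2.INTER_AREA))
E
```

```text
time_s: 7.33
eef_pos: [0.6312, -0.2039, 0.272]
eef_rot: [-0.004, 0.831, 0.557, -0.002]
wrist_force: [0.1, 0.7, -4.2]
opening: 0.129
t 7.3 pos [ 0.6312 -0.2039  0.272 ] jaw -22.4 F [ 0.1  0.7 -4.2] op 0.129 q [-0.49  0.35  1.31  0.    1.48 -0.1 ]
dr units (tool) [-0.015 -0.003 -0.012] shift NOW axes [ 0.029 -0.004 -0.053] shift AFTER turn [ 0.029 -0.003 -0.053]
```

View pics/c3.png

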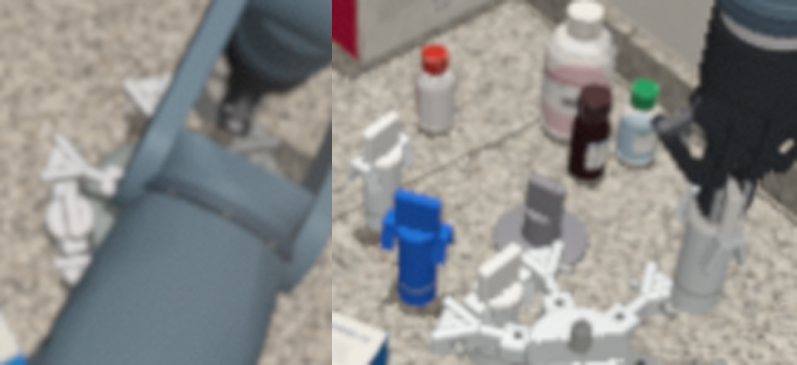

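```bash
cat > ov.py <<'E'
from fit import *
def draw(src,dst,n,items,rect,S=8):
    im=cv2.imread('pics/'+src);x0,y0,x1,y1=rect
    big=cv2.resize(im[y0:y1,x0:x1],None,fx=S,fy=S,interpolation=cv2.INTER_CUBIC)
    for (x,y,z,yaw,parts) in items:
        c,s=np.cos(np.radians(yaw)),np.sin(np.radians(yaw))
        for P in parts:
            uv=(np.array([proj(n,[x+c*a-s*b,y+s*a+c*b,z+k]) for a,b,k in P])-[x0,y0]+.5)*S
            cv2.polylines(big,[cv2.convexHull(uv.astype(np.int32))],True,(0,0,255),1)
    cv2.imwrite('pics/'+dst,big)
E
python3 - <<'E'
from ov import *
draw('s3.png','o3.png','scene',[(.6312,-.2039,.272-.0134-.084,-22.4,bucket(.084))],(360,170,430,245),8)
E
```

```text
(no output)
```

View pics/o3.png

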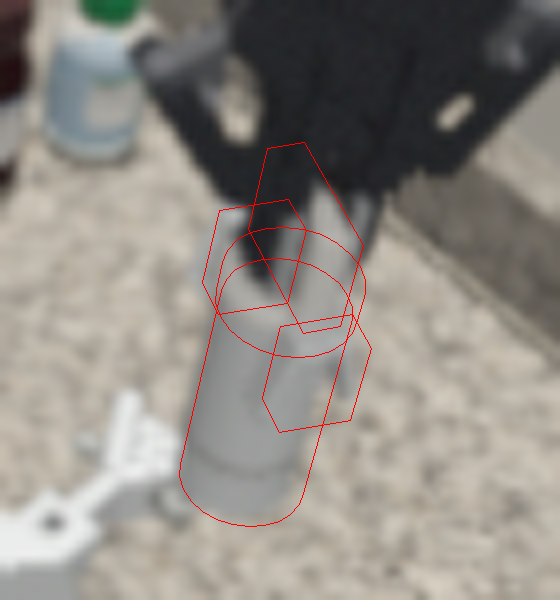

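Model overlay matches the held bucket within about 1 px, so it's held centred. Align, then descend in stages.

```bash
python3 -m handwheel '[{"travel":[0.029,-0.003,0.04],"dr":[-0.015,0,-0.012]},{"travel":[0,0,0.04],"dr":[0,0,0]},{"travel":[0,0,0.02],"dr":[0,0,0]},{"travel":[0,0,0],"dr":[0,0,0]}]'; python3 plan.py .6324 -.1997 .18 -22
```

```text
time_s: 7.77
eef_pos: [0.6309, -0.195, 0.255]
eef_rot: [-0.001, 0.828, 0.561, 0.001]
wrist_force: [-0.0, 0.2, -3.1]
opening: 0.129
t 7.8 pos [ 0.6309 -0.195   0.255 ] jaw -21.7 F [-0.   0.2 -3.1] op 0.129 q [-0.48  0.35  1.35  0.    1.44 -0.1 ]
dr units (tool) [-0.003 -0.005  0.01 ] shift NOW axes [-0.027  0.021  0.5  ] shift AFTER turn [-0.025  0.021  0.5  ]
```

```bash
python3 -m handwheel '[{"travel":[-0.018,0.012,0.03],"dr":[0,-0.004,0.008]},{"travel":[0,0,0.04],"dr":[0,0,0]},{"travel":[0,0,0.04],"dr":[0,0,0]}]'; python3 plan.py .6324 -.1997 .18 -22
```

```text
time_s: 8.02
eef_pos: [0.6319, -0.1978, 0.2385]
eef_rot: [0.0, 0.828, 0.56, 0.0]
wrist_force: [0.1, -0.2, -3.0]
opening: 0.133
t 8.0 pos [ 0.6319 -0.1978  0.2385] jaw -21.9 F [ 0.1 -0.2 -3. ] op 0.133 q [-0.48  0.37  1.36 -0.    1.41 -0.1 ]
dr units (tool) [0.001 0.    0.004] shift NOW axes [-0.011  0.008  0.39 ] shift AFTER turn [-0.011  0.008  0.39 ]
```

```bash
python3 -m handwheel '[{"travel":[-0.006,0.004,0.06],"dr":[0,0,0.004]},{"travel":[0,0,0.06],"dr":[0,0,0]},{"travel":[0,0,0.06],"dr":[0,0,0]},{"travel":[0,0,0.06],"dr":[0,0,0]},{"travel":[0,0,0.04],"dr":[0,0,0]},{"travel":[0,0,0.02],"dr":[0,0,0]}]'; python3 plan.py .6324 -.1997 .1334 -22
```

```text
time_s: 8.52
eef_pos: [0.6311, -0.1991, 0.1863]
eef_rot: [-0.001, 0.829, 0.559, -0.001]
wrist_force: [-0.0, -0.2, -3.2]
opening: 0.131
t 8.5 pos [ 0.6311 -0.1991  0.1863] jaw -22.1 F [-0.  -0.2 -3.2] op 0.131 q [-0.48  0.41  1.41 -0.    1.32 -0.1 ]
dr units (tool) [-0.005 -0.    -0.002] shift NOW axes [-0.001  0.011  0.352] shift AFTER turn [-0.001  0.01   0.352]
```

```bash
python3 -m handwheel '[{"travel":[0,0.007,0.06],"dr":[0,0,0]},{"travel":[0,0,0.06],"dr":[0,0,0]},{"travel":[0,0,0.06],"dr":[0,0,0]},{"travel":[0,0,0.05],"dr":[0,0,0]},{"travel":[0,0,0.03],"dr":[0,0,0]}]'; python3 plan.py .6324 -.1997 .1334 -22
```

```text
time_s: 8.93
eef_pos: [0.6323, -0.1996, 0.1434]
eef_rot: [-0.001, 0.829, 0.559, -0.001]
wrist_force: [0.4, -0.1, -2.6]
opening: 0.131
t 8.9 pos [ 0.6323 -0.1996  0.1434] jaw -22.1 F [ 0.4 -0.1 -2.6] op 0.131 q [-0.48  0.46  1.44 -0.    1.25 -0.1 ]
dr units (tool) [-0.004 -0.    -0.002] shift NOW axes [-0.     0.001  0.066] shift AFTER turn [-0.     0.001  0.066]
```

```bash
python3 -m handwheel '[{"travel":[0,0,0.03],"dr":[0,0,0]},{"travel":[0,0,0.03],"dr":[0,0,0]},{"travel":[0,0,0.01],"dr":[0,0,0]}]'; python3 plan.py .6324 -.1997 .1334 -22
```

```text
time_s: 9.18
eef_pos: [0.6325, -0.1996, 0.133]
eef_rot: [-0.001, 0.829, 0.559, -0.001]
wrist_force: [-6.4, 3.9, 15.8]
opening: 0.127
t 9.2 pos [ 0.6325 -0.1996  0.133 ] jaw -22.1 F [-6.4  3.9 15.8] op 0.127 q [-0.48  0.47  1.45 -0.    1.23 -0.1 ]
dr units (tool) [-0.004 -0.    -0.002] shift NOW axes [-0.001 -0.    -0.003] shift AFTER turn [-0.001 -0.    -0.003]
```

Contact is at exactly the expected height (0.133, +16 N). Release and rise.

```bash
python3 -m handwheel '[{"travel":[0,0,-0.005],"dr":[0,0,0]},{"travel":[0,0,0],"dr":[0,0,0]},{"travel":[0,0,0],"dr":[0,0,0]},{"travel":[0,0,0],"dr":[0,0,0]},{"travel":[0,0,-0.03],"dr":[0,0,0]},{"travel":[0,0,-0.08],"dr":[0,0,0]},{"travel":[0,0,-0.15],"dr":[0,0,0]},{"travel":[0,0,-0.15],"dr":[0,0,0]},{"travel":[0,0,-0.15],"dr":[0,0,0]},{"travel":[0,0,-0.08],"dr":[0,0,0]}]' -0.1; python3 plan.py .570 .145 .19 -74
```

```text
time_s: 10.02
eef_pos: [0.6326, -0.1996, 0.2361]
eef_rot: [-0.001, 0.829, 0.559, -0.001]
wrist_force: [0.2, -0.4, 0.9]
opening: 0.451
t 10.0 pos [ 0.6326 -0.1996  0.2361] jaw -22.1 F [ 0.2 -0.4  0.9] op 0.451 q [-0.48  0.37  1.36 -0.    1.41 -0.1 ]
dr units (tool) [-0.003  0.002  1.731] shift NOW axes [ 1.972 -1.249  0.31 ] shift AFTER turn [ 0.232 -2.324  0.307]
```

```bash
python3 -m handwheel '[{"travel":[0.12,-0.08,0],"dr":[0,0,0]},{"travel":[0.2,-0.126,0],"dr":[0,0,0]},{"travel":[0.2,-0.126,0],"dr":[0,0,0]},{"travel":[0.2,-0.126,0],"dr":[0,0,0]},{"travel":[0.2,-0.126,0],"dr":[0,0,0]},{"travel":[0.2,-0.126,0],"dr":[0,0,0]},{"travel":[0.2,-0.126,0],"dr":[0,0,0]},{"travel":[0.2,-0.126,0],"dr":[0,0,0]},{"travel":[0.2,-0.126,0],"dr":[0,0,0]},{"travel":[0.15,-0.08,0],"dr":[0,0,0]},{"travel":[0,0,0],"dr":[0,0,0.22]},{"travel":[0,0,0],"dr":[0,0,0.22]},{"travel":[0,0,0],"dr":[0,0,0.22]},{"travel":[0,0,0],"dr":[0,0,0.22]},{"travel":[0,0,0],"dr":[0,0,0.22]},{"travel":[0,0,0],"dr":[0,0,0.22]},{"travel":[0,0,0],"dr":[0,0,0.22]},{"travel":[0,0,0],"dr":[0,0,0.1]}]' 0.2; python3 plan.py .570 .145 .17 -74
python3 - <<'E'
from fit import *
# B cross-check: residual between scene bar-top reading and hypotheses
for P in((.570,.145),(.567,.142)): print([ (proj('scene',[*P,.130])-[190,130])*4, (proj('scene',[*P,0.])-[190,130])*4,(proj('top',[*P,.096])-[150,130])*5])
E
```

```text
time_s: 11.52
eef_pos: [0.5763, 0.1403, 0.2523]
eef_rot: [0.004, 0.99, 0.143, 0.01]
wrist_force: [0.6, 0.4, 0.4]
opening: 0.6
t 11.5 pos [0.5763 0.1403 0.2523] jaw -73.6 F [0.6 0.4 0.4] op 0.600 q [ 0.04  0.19  1.55 -0.01  1.38  1.33]
dr units (tool) [ 0.02  -0.037  0.014] shift NOW axes [-0.042 -0.047  0.547] shift AFTER turn [-0.032 -0.041  0.548]
[array([419.76370606, 191.1584787 ]), array([422.40458275, 306.44493854]), array([587.70746231, 306.92850424])]
[array([418.70097968, 194.72829984]), array([421.42947552, 310.01901825]), array([592.5910055 , 311.74004534])]
```

```bash
python3 -m handwheel '[{"travel":[-0.03,-0.03,0.1],"dr":[0.02,-0.037,0.014]},{"travel":[0,0,0.15],"dr":[0,0,0]},{"travel":[0,0,0.15],"dr":[0,0,0]},{"travel":[0,0,0.08],"dr":[0,0,0]},{"travel":[0,0,0.03],"dr":[0,0,0]}]'; python3 plan.py .569 .1445 .099 -74
```

```text
time_s: 11.93
eef_pos: [0.5712, 0.1443, 0.1743]
eef_rot: [-0.001, 0.99, 0.14, 0.001]
wrist_force: [-0.0, 0.5, -1.3]
opening: 0.599
t 11.9 pos [0.5712 0.1443 0.1743] jaw -73.9 F [-0.   0.5 -1.3] op 0.599 q [0.05 0.27 1.62 0.   1.25 1.33]
dr units (tool) [-0.002 -0.004  0.005] shift NOW axes [-0.015 -0.005  0.502] shift AFTER turn [-0.014 -0.006  0.502]
```

```bash
python3 -m handwheel '[{"travel":[-0.01,-0.004,0.1],"dr":[0,-0.004,0.004]},{"travel":[0,0,0.12],"dr":[0,0,0]},{"travel":[0,0,0.1],"dr":[0,0,0]},{"travel":[0,0,0.07],"dr":[0,0,0]},{"travel":[0,0,0.04],"dr":[0,0,0]}]'; python3 plan.py .569 .1445 .099 -74
```

```text
time_s: 12.35
eef_pos: [0.5695, 0.1449, 0.1073]
eef_rot: [-0.001, 0.99, 0.141, -0.001]
wrist_force: [-0.7, 0.3, 0.4]
opening: 0.602
t 12.3 pos [0.5695 0.1449 0.1073] jaw -73.7 F [-0.7  0.3  0.4] op 0.602 q [0.05 0.35 1.67 0.   1.13 1.33]
dr units (tool) [-0.004  0.002  0.009] shift NOW axes [-0.004  0.002  0.055] shift AFTER turn [-0.004  0.002  0.055]
```

```bash
python3 -m handwheel '[{"travel":[-0.003,0.001,0.025],"dr":[0,0,0.006]},{"travel":[0,0,0.015],"dr":[0,0,0]},{"travel":[0,0,0],"dr":[0,0,0]},{"travel":[0,0,0],"dr":[0,0,0]},{"travel":[0,0,0],"dr":[0,0,0]},{"travel":[0,0,0],"dr":[0,0,0]},{"travel":[0,0,0],"dr":[0,0,0]},{"travel":[0,0,0],"dr":[0,0,0]}]' -1; python3 plan.py .569 .1445 .285 -74
```

```text
time_s: 13.02
eef_pos: [0.5691, 0.1447, 0.1014]
eef_rot: [-0.001, 0.99, 0.14, -0.001]
wrist_force: [0.8, 0.3, -2.6]
opening: 0.125
t 13.0 pos [0.5691 0.1447 0.1014] jaw -73.9 F [ 0.8  0.3 -2.6] op 0.125 q [0.05 0.35 1.67 0.   1.12 1.33]
dr units (tool) [-0.004  0.003  0.004] shift NOW axes [-0.003 -0.002 -1.224] shift AFTER turn [-1.000e-03  1.000e-03 -1.224e+00]
```

```bash
python3 -m handwheel '[{"travel":[0,0,-0.1],"dr":[0,0,0]},{"travel":[0,0,-0.15],"dr":[0,0,0]},{"travel":[0,0,-0.15],"dr":[0,0,0]},{"travel":[0,0,-0.15],"dr":[0,0,0]},{"travel":[0,0,-0.15],"dr":[0,0,0]},{"travel":[0,0,-0.15],"dr":[0,0,0]},{"travel":[0,0,-0.15],"dr":[0,0,0]},{"travel":[0,0,-0.12],"dr":[0,0,0]},{"travel":[0,0,-0.08],"dr":[0,0,0]},{"travel":[0,0,0],"dr":[0,0,-0.1]},{"travel":[0,0,0],"dr":[0,0,-0.22]},{"travel":[0,0,0],"dr":[0,0,-0.22]},{"travel":[0,0,0],"dr":[0,0,-0.22]},{"travel":[0,0,0],"dr":[0,0,-0.22]},{"travel":[0,0,0],"dr":[0,0,-0.22]},{"travel":[0,0,0],"dr":[0,0,-0.22]},{"travel":[0,0,0],"dr":[0,0,-0.22]},{"travel":[0,0,0],"dr":[0,0,-0.1]}]'; python3 plan.py .4656 -.1323 .285 -22
```

```text
time_s: 14.52
eef_pos: [0.5672, 0.1441, 0.2914]
eef_rot: [-0.001, 0.815, 0.579, -0.001]
wrist_force: [0.8, 0.5, -2.9]
opening: 0.132
t 14.5 pos [0.5672 0.1441 0.2914] jaw -19.2 F [ 0.8  0.5 -2.9] op 0.132 q [0.05 0.16 1.51 0.   1.48 0.38]
dr units (tool) [-0.007  0.     0.094] shift NOW axes [-1.963 -0.034  0.042] shift AFTER turn [-1.962  0.062  0.042]
```

```bash
python3 -m handwheel '[{"travel":[-0.1,0.003,0],"dr":[0,0,0.09]},{"travel":[-0.2,0.006,0],"dr":[0,0,0.01]},{"travel":[-0.2,0.006,0],"dr":[0,0,0.01]},{"travel":[-0.2,0.006,0],"dr":[0,0,0.01]},{"travel":[-0.2,0.006,0],"dr":[0,0,0.01]},{"travel":[-0.2,0.006,0],"dr":[0,0,0.01]},{"travel":[-0.2,0.006,0],"dr":[0,0,0.01]},{"travel":[-0.2,0.006,0],"dr":[0,0,0]},{"travel":[-0.2,0.006,0],"dr":[0,0,0]},{"travel":[-0.15,0,0],"dr":[0,0,0]},{"travel":[-0.06,0,0],"dr":[0,0,0]},{"travel":[0,0,0],"dr":[0,0,0]}]'; python3 plan.py .4656 -.1323 .265 -22
```

```text
time_s: 15.52
eef_pos: [0.4504, -0.1367, 0.2909]
eef_rot: [0.0, 0.845, 0.535, -0.002]
wrist_force: [0.1, 0.3, -2.4]
opening: 0.13
t 15.5 pos [ 0.4504 -0.1367  0.2909] jaw -25.4 F [ 0.1  0.3 -2.4] op 0.130 q [-0.54 -0.11  1.78 -0.    1.47 -0.1 ]
dr units (tool) [-0.004  0.007 -0.113] shift NOW axes [0.07  0.079 0.172] shift AFTER turn [0.065 0.083 0.173]
```

```bash
python3 -m handwheel '[{"travel":[0.04,0.06,0.04],"dr":[0,0,-0.1]},{"travel":[0.02,0.015,0.05],"dr":[0,0,0]},{"travel":[0,0,0.05],"dr":[0,0,0]},{"travel":[0,0,0.02],"dr":[0,0,0]}]'; python3 plan.py .4656 -.1323 .245 -22
```

```text
time_s: 15.85
eef_pos: [0.4649, -0.1321, 0.2666]
eef_rot: [0.001, 0.833, 0.554, -0.001]
wrist_force: [-0.0, 0.3, -3.4]
opening: 0.131
t 15.8 pos [ 0.4649 -0.1321  0.2666] jaw -22.7 F [-0.   0.3 -3.4] op 0.131 q [-0.52 -0.06  1.79 -0.    1.41 -0.12]
dr units (tool) [ 0.     0.006 -0.025] shift NOW axes [0.001 0.005 0.144] shift AFTER turn [0.    0.005 0.144]
```

```bash
python3 -m handwheel '[{"travel":[0,0.003,0.04],"dr":[0,0.004,-0.02]},{"travel":[0,0,0.06],"dr":[0,0,0]},{"travel":[0,0,0.05],"dr":[0,0,0]},{"travel":[0,0,0.03],"dr":[0,0,0]}]'; python3 plan.py .4656 -.1323 .1374 -22
```

```text
time_s: 16.18
eef_pos: [0.4651, -0.1298, 0.2363]
eef_rot: [-0.001, 0.829, 0.559, -0.001]
wrist_force: [-0.9, 0.4, -3.6]
opening: 0.13
t 16.2 pos [ 0.4651 -0.1298  0.2363] jaw -22.0 F [-0.9  0.4 -3.6] op 0.130 q [-0.52 -0.03  1.82 -0.    1.35 -0.13]
dr units (tool) [-0.003  0.    -0.001] shift NOW axes [-0.014  0.011  0.659] shift AFTER turn [-0.014  0.01   0.659]
```

```bash
python3 -m handwheel '[{"travel":[-0.012,0.008,0.04],"dr":[0,0,0]},{"travel":[0,0,0.07],"dr":[0,0,0]},{"travel":[0,0,0.07],"dr":[0,0,0]},{"travel":[0,0,0.07],"dr":[0,0,0]},{"travel":[0,0,0.05],"dr":[0,0,0]},{"travel":[0,0,0.03],"dr":[0,0,0]}]'; python3 plan.py .4656 -.1323 .1374 -22
```

```text
time_s: 16.68
eef_pos: [0.4648, -0.1319, 0.1807]
eef_rot: [-0.001, 0.829, 0.559, -0.001]
wrist_force: [-0.6, -0.2, -3.1]
opening: 0.131
t 16.7 pos [ 0.4648 -0.1319  0.1807] jaw -22.1 F [-0.6 -0.2 -3.1] op 0.131 q [-0.52  0.03  1.88 -0.    1.23 -0.14]
dr units (tool) [-0.006  0.    -0.002] shift NOW axes [-0.001  0.007  0.289] shift AFTER turn [-0.001  0.006  0.289]
```

```bash
python3 -m handwheel '[{"travel":[0,0.005,0.06],"dr":[0,0,0]},{"travel":[0,0,0.06],"dr":[0,0,0]},{"travel":[0,0,0.06],"dr":[0,0,0]},{"travel":[0,0,0.04],"dr":[0,0,0]},{"travel":[0,0,0.03],"dr":[0,0,0]},{"travel":[0,0,0.025],"dr":[0,0,0]},{"travel":[0,0,0.015],"dr":[0,0,0]}]'; python3 plan.py .4656 -.1323 .1374 -22
```

```text
time_s: 17.27
eef_pos: [0.4658, -0.1324, 0.1353]
eef_rot: [-0.002, 0.829, 0.559, -0.001]
wrist_force: [-13.8, 7.2, 36.5]
opening: 0.131
t 17.3 pos [ 0.4658 -0.1324  0.1353] jaw -22.1 F [-13.8   7.2  36.5] op 0.131 q [-0.52  0.09  1.91 -0.    1.14 -0.14]
dr units (tool) [-0.007  0.001 -0.002] shift NOW axes [-0.    -0.001 -0.014] shift AFTER turn [-0.    -0.001 -0.014]
```

Seated (36 N up, at the expected height). Both places pushed the tool towards -x, so I'll shift the rotor centre about 1.5 mm that way. Release, and go for C.

```bash
python3 -m handwheel '[{"travel":[0,0,-0.012],"dr":[0,0,0]},{"travel":[0,0,0],"dr":[0,0,0]},{"travel":[0,0,0],"dr":[0,0,0]},{"travel":[0,0,0],"dr":[0,0,0]},{"travel":[0,0,-0.03],"dr":[0,0,0]},{"travel":[0,0,-0.08],"dr":[0,0,0]},{"travel":[0,0,-0.15],"dr":[0,0,0]},{"travel":[0,0,-0.15],"dr":[0,0,0]},{"travel":[0,0,-0.15],"dr":[0,0,0]},{"travel":[0,0,-0.08],"dr":[0,0,0]}]' -0.1; python3 plan.py .454 .362 .16 40
python3 - <<'E'
from h import *
snap('scene','s4.png');snap('top','t4.png')
a=cv2.imread('pics/s4.png');b=cv2.imread('pics/t4.png')
x=cv2.resize(a[130:290,215:415],None,fx=4,fy=4,interpolation=cv2.INTER_CUBIC);cv2.imwrite('pics/c4.png',x[:600])
E
```

```text
time_s: 18.1
eef_pos: [0.4657, -0.1323, 0.2364]
eef_rot: [-0.002, 0.829, 0.559, -0.002]
wrist_force: [0.9, -0.5, 0.4]
opening: 0.451
t 18.1 pos [ 0.4657 -0.1323  0.2364] jaw -22.1 F [ 0.9 -0.5  0.4] op 0.451 q [-0.52 -0.03  1.82 -0.    1.36 -0.14]
dr units (tool) [-0.01  -0.006 -2.069] shift NOW axes [ 3.025 -1.307  0.518] shift AFTER turn [2.574 2.058 0.51 ]
```

View pics/c4.png

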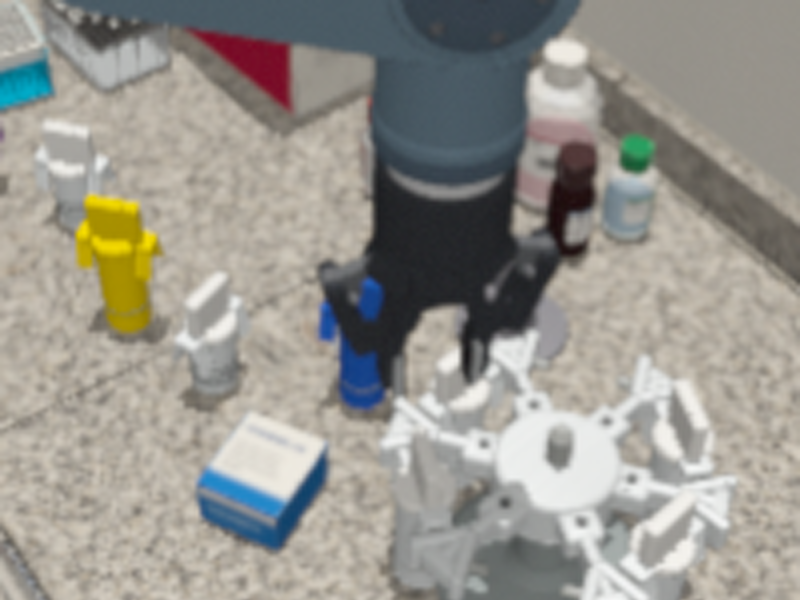

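Both long buckets hang (-22° at crop (685,430), 158° at (430,490)), and C and D are unmoved at (67,150) and (210,320). On to C.

```bash
python3 -m handwheel '[{"travel":[0,0,0],"dr":[0,0,-0.1]},{"travel":[0,0,0],"dr":[0,0,-0.22]},{"travel":[0,0,0],"dr":[0,0,-0.22]},{"travel":[0,0,0],"dr":[0,0,-0.22]},{"travel":[0,0,0],"dr":[0,0,-0.22]},{"travel":[0,0,0],"dr":[0,0,-0.22]},{"travel":[0,0,0],"dr":[0,0,-0.22]},{"travel":[0,0,0],"dr":[0,0,-0.22]},{"travel":[0,0,0],"dr":[0,0,-0.22]},{"travel":[0,0,0],"dr":[0,0,-0.15]},{"travel":[0,0,0],"dr":[0,0,0]}]' 0.1; python3 plan.py .454 .362 .22 40
```

```text
time_s: 19.12
eef_pos: [0.4607, -0.1297, 0.2228]
eef_rot: [-0.01, 0.413, 0.911, 0.001]
wrist_force: [-0.5, -0.4, -0.4]
opening: 0.546
t 19.1 pos [ 0.4607 -0.1297  0.2228] jaw 41.2 F [-0.5 -0.4 -0.4] op 0.546 q [-0.52 -0.02  1.84 -0.    1.34 -1.24]
dr units (tool) [-0.014 -0.037  0.04 ] shift NOW axes [2.496 2.125 0.051] shift AFTER turn [2.54  2.073 0.019]
```

```bash
python3 -m handwheel '[{"travel":[0.1,0.08,0],"dr":[-0.014,-0.037,0.04]},{"travel":[0.2,0.163,0],"dr":[0,0,0]},{"travel":[0.2,0.163,0],"dr":[0,0,0]},{"travel":[0.2,0.163,0],"dr":[0,0,0]},{"travel":[0.2,0.163,0],"dr":[0,0,0]},{"travel":[0.2,0.163,0],"dr":[0,0,0]},{"travel":[0.2,0.163,0],"dr":[0,0,0]},{"travel":[0.2,0.163,0],"dr":[0,0,0]},{"travel":[0.2,0.163,0],"dr":[0,0,0]},{"travel":[0.2,0.163,0],"dr":[0,0,0]},{"travel":[0.2,0.163,0],"dr":[0,0,0]},{"travel":[0.2,0.163,0],"dr":[0,0,0]},{"travel":[0.15,0.12,0],"dr":[0,0,0]},{"travel":[0.05,0.04,0],"dr":[0,0,0]},{"travel":[0,0,0],"dr":[0,0,0]}]'; python3 plan.py .454 .362 .14 40
python3 - <<'E'
from h import *
for P in((.453,.360),(.456,.3645)): print([ (proj('scene',[*P,.102])-[190,130])*4, (proj('scene',[*P,0.])-[190,130])*4,(proj('top',[*P,.068])-[150,130])*5])
E
```

```text
time_s: 20.37
eef_pos: [0.4563, 0.3743, 0.2073]
eef_rot: [-0.006, 0.446, 0.895, -0.004]
wrist_force: [0.9, -0.0, 0.4]
opening: 0.547
t 20.4 pos [0.4563 0.3743 0.2073] jaw 37.0 F [ 0.9 -0.   0.4] op 0.547 q [ 0.48  0.24  1.58  0.    1.33 -0.16]
dr units (tool) [-0.024 -0.013 -0.099] shift NOW axes [-0.059 -0.056  0.449] shift AFTER turn [-0.053 -0.064  0.449]
[array([164.81221555, 129.51181661]), array([180.64737824, 217.94542422]), array([246.8500222 , 502.51894608])]
[array([165.58017121, 125.46399662]), array([181.32034033, 213.86179289]), array([239.77239515, 497.73643663])]
```

```bash
python3 -m handwheel '[{"travel":[-0.04,-0.05,0.08],"dr":[-0.024,-0.013,-0.09]},{"travel":[0,0,0.15],"dr":[0,0,0]},{"travel":[0,0,0.12],"dr":[0,0,0]},{"travel":[0,0,0.06],"dr":[0,0,0]},{"travel":[0,0,0.02],"dr":[0,0,0]}]'; python3 plan.py .4545 .362 .073 40
```

```text
time_s: 20.78
eef_pos: [0.4535, 0.3602, 0.139]
eef_rot: [0.0, 0.427, 0.904, -0.001]
wrist_force: [0.4, -1.2, 0.9]
opening: 0.551
t 20.8 pos [0.4535 0.3602 0.139 ] jaw 39.4 F [ 0.4 -1.2  0.9] op 0.551 q [ 0.47  0.29  1.67 -0.    1.18 -0.22]
dr units (tool) [-0.003  0.003 -0.019] shift NOW axes [0.006 0.013 0.44 ] shift AFTER turn [0.005 0.013 0.44 ]
```

```bash
python3 -m handwheel '[{"travel":[0.004,0.009,0.08],"dr":[0,0,-0.01]},{"travel":[0,0,0.12],"dr":[0,0,0]},{"travel":[0,0,0.1],"dr":[0,0,0]},{"travel":[0,0,0.06],"dr":[0,0,0]},{"travel":[0,0,0.03],"dr":[0,0,0]}]'; python3 plan.py .4545 .362 .073 40
```

```text
time_s: 21.2
eef_pos: [0.4708, 0.3665, 0.1026]
eef_rot: [0.012, 0.427, 0.904, 0.013]
wrist_force: [-0.5, 0.3, 2.9]
opening: 0.548
t 21.2 pos [0.4708 0.3665 0.1026] jaw 39.4 F [-0.5  0.3  2.9] op 0.548 q [ 0.46  0.35  1.68 -0.    1.08 -0.22]
dr units (tool) [ 0.063  0.02  -0.019] shift NOW axes [ 0.048 -0.11   0.193] shift AFTER turn [ 0.047 -0.103  0.197]
```

Unexpected sideways shift of 17 mm. Look before going on.

```bash
python3 - <<'E'
from h import *
snap('scene','s5.png');snap('top','t5.png')
a=cv2.resize(cv2.imread('pics/s5.png')[120:220,200:300],None,fx=4,fy=4,interpolation=cv2.INTER_CUBIC)
b=cv2.resize(cv2.imread('pics/t5.png')[170:270,150:250],None,fx=4,fy=4,interpolation=cv2.INTER_CUBIC)
cv2.imwrite('pics/c5.png',np.hstack([a,b]))
E
```

```text
(no output)
```

View pics/c5.png

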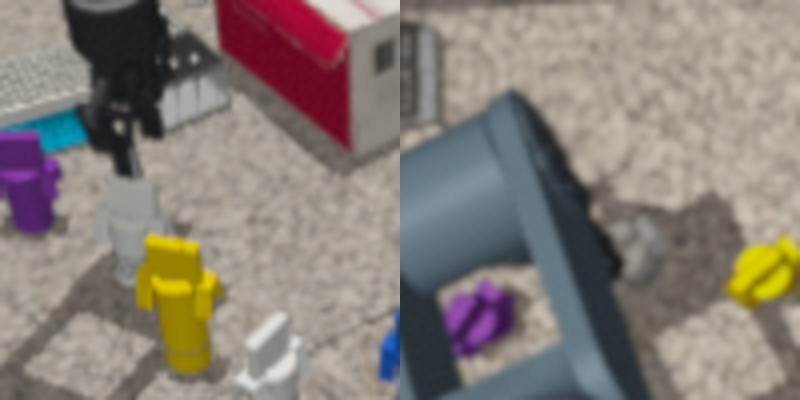

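A finger appears to rest on top of C's bar, so C was probably knocked before I arrived. Go straight up, sidestep and look again.

```bash
python3 -m handwheel '[{"travel":[0,0,-0.05],"dr":[0,0,0]},{"travel":[0,0,-0.12],"dr":[0,0,0]},{"travel":[0,0,-0.15],"dr":[0,0,0]},{"travel":[0,0,-0.15],"dr":[0,0,0]},{"travel":[0.1,0.1,-0.15],"dr":[0.06,0.02,0]},{"travel":[0.15,0.15,-0.1],"dr":[0,0,0]},{"travel":[0.2,0.2,0],"dr":[0,0,0]},{"travel":[0.2,0.2,0],"dr":[0,0,0]},{"travel":[0.1,0.1,0],"dr":[0,0,0]}]'; python3 plan.py .4545 .362 .073 40;python3 - <<'E'
from h import *
snap('scene','s6.png');snap('top','t6.png')
a=cv2.resize(cv2.imread('pics/s6.png')[140:200,205:255],None,fx=8,fy=8,interpolation=cv2.INTER_CUBIC)
b=cv2.resize(cv2.imread('pics/t6.png')[200:260,185:235],None,fx=8,fy=8,interpolation=cv2.INTER_CUBIC)
cv2.imwrite('pics/c6.png',np.hstack([a,b]))
E
```

```text
time_s: 22.05
eef_pos: [0.4902, 0.5207, 0.2225]
eef_rot: [0.003, 0.434, 0.901, 0.004]
wrist_force: [0.4, 0.4, -0.1]
opening: 0.55
t 22.1 pos [0.4902 0.5207 0.2225] jaw 38.6 F [ 0.4  0.4 -0.1] op 0.550 q [ 0.65  0.49  1.23 -0.    1.42 -0.02]
dr units (tool) [ 0.02   0.004 -0.048] shift NOW axes [-0.677 -0.856  0.99 ] shift AFTER turn [-0.657 -0.862  0.997]
```

View pics/c6.png

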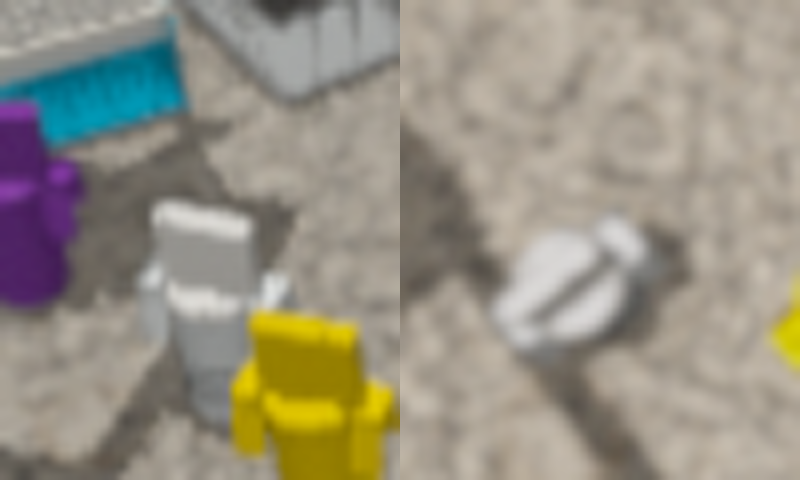

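C stands upright but has moved: in the crop its cap centre is at (574,288) in the top half, its bar top at (203,217) in the scene half.

```bash
python3 - <<'E'
from h import *
T=lambda a,b,z:unproj('top',185+(a-400)/8,200+b/8,z)[:2]
S=lambda a,b,z:unproj('scene',205+a/8,140+b/8,z)[:2]
print('top cap',T(574,288,.068),'scene bar',S(203,217,.102))
d=T(628,232,.068)-T(515,335,.068);print('top ears',np.degrees(np.arctan2(d[1],d[0]))-90,np.linalg.norm(d))
d=S(252,226,.102)-S(155,209,.102);print('sc bar',np.degrees(np.arctan2(d[1],d[0])),np.linalg.norm(d))
# image registration top: template of C at t0 vs t6
from cv2 import matchTemplate
a=cv2.imread('pics/t0.png');b=cv2.imread('pics/t6.png')
t=a[218:243,186:212];r=matchTemplate(b[200:260,180:240],t,cv2.TM_CCOEFF_NORMED);m=cv2.minMaxLoc(r);print('shift px top',m[3][0]+180-186,m[3][1]+200-218,m[1])
a=cv2.imread('pics/s0.png');b=cv2.imread('pics/s6.png')
t=a[158:174,222:246];r=matchTemplate(b[150:190,205:260],t,cv2.TM_CCOEFF_NORMED);m=cv2.minMaxLoc(r);print('shift px scene',m[3][0]+205-222,m[3][1]+150-158,m[1])
E
```

```text
top cap [0.43580801 0.33658907] scene bar [0.43936458 0.3391164 ]
top ears -137.81586178277863 0.05912638950958723
sc bar -49.484780434725096 0.04374522427552917
shift px top 8 5 0.7486710548400879
shift px scene -1 6 0.6431796550750732
```

```bash
python3 plan.py .4375 .338 .14 41; python3 -m handwheel '[{"travel":[-0.1,-0.12,0],"dr":[0,0,-0.05]},{"travel":[-0.2,-0.25,0],"dr":[0,0,0]},{"travel":[-0.2,-0.25,0],"dr":[0,0,0]},{"travel":[-0.18,-0.2,0],"dr":[0,0,0]},{"travel":[-0.08,-0.1,0.05],"dr":[0,0,0]},{"travel":[0,0,0.1],"dr":[0,0,0]},{"travel":[0,0,0.1],"dr":[0,0,0]},{"travel":[0,0,0],"dr":[0,0,0]}]'; python3 plan.py .4375 .338 .14 41
```

```text
t 22.1 pos [0.4897 0.5204 0.2214] jaw 38.7 F [ 0.2 -1.2 -0.9] op 0.551 q [ 0.65  0.49  1.23 -0.    1.41 -0.02]
dr units (tool) [ 0.017  0.005 -0.077] shift NOW axes [-0.73  -1.036  0.535] shift AFTER turn [-0.69  -1.06   0.543]
time_s: 22.82
eef_pos: [0.4577, 0.3398, 0.1794]
eef_rot: [0.004, 0.422, 0.907, 0.002]
wrist_force: [0.9, 0.2, -1.1]
opening: 0.552
t 22.8 pos [0.4577 0.3398 0.1794] jaw 40.1 F [ 0.9  0.2 -1.1] op 0.552 q [ 0.43  0.22  1.68 -0.    1.24 -0.27]
dr units (tool) [ 0.014  0.012 -0.03 ] shift NOW axes [ 0.079 -0.113  0.261] shift AFTER turn [ 0.079 -0.109  0.263]
```

```bash
python3 -m handwheel '[{"travel":[0.07,-0.09,0.06],"dr":[0.014,0.012,-0.03]},{"travel":[0,0,0.08],"dr":[0,0,0]},{"travel":[0,0,0.06],"dr":[0,0,0]},{"travel":[0,0,0],"dr":[0,0,0]}]'; python3 plan.py .4375 .338 .073 41
```

```text
time_s: 23.15
eef_pos: [0.4419, 0.3366, 0.1494]
eef_rot: [0.001, 0.416, 0.909, 0.001]
wrist_force: [-0.8, 0.5, 0.8]
opening: 0.552
t 23.1 pos [0.4419 0.3366 0.1494] jaw 40.8 F [-0.8  0.5  0.8] op 0.552 q [ 0.44  0.22  1.73 -0.    1.18 -0.27]
dr units (tool) [ 0.003  0.003 -0.007] shift NOW axes [ 0.027 -0.017  0.509] shift AFTER turn [ 0.026 -0.016  0.51 ]
```

```bash
python3 -m handwheel '[{"travel":[0.022,-0.012,0.06],"dr":[0,0,-0.006]},{"travel":[0,0,0.08],"dr":[0,0,0]},{"travel":[0,0,0.06],"dr":[0,0,0]}]'; python3 plan.py .4375 .338 .073 41
```

```text
time_s: 23.4
eef_pos: [0.4412, 0.3392, 0.1201]
eef_rot: [0.003, 0.415, 0.91, 0.003]
wrist_force: [-0.0, -0.3, 0.6]
opening: 0.544
t 23.4 pos [0.4412 0.3392 0.1201] jaw 41.0 F [-0.  -0.3  0.6] op 0.544 q [ 0.44  0.26  1.75 -0.    1.12 -0.27]
dr units (tool) [ 0.015  0.007 -0.001] shift NOW axes [ 0.011 -0.026  0.314] shift AFTER turn [ 0.01  -0.024  0.314]
```

```bash
python3 -m handwheel '[{"travel":[0.01,-0.022,0.06],"dr":[0.012,0.006,0]},{"travel":[0,0,0.07],"dr":[0,0,0]},{"travel":[0,0,0.06],"dr":[0,0,0]},{"travel":[0,0,0.04],"dr":[0,0,0]}]'; python3 plan.py .4375 .338 .073 41
```

```text
time_s: 23.73
eef_pos: [0.4369, 0.338, 0.0804]
eef_rot: [-0.0, 0.415, 0.91, -0.0]
wrist_force: [0.6, -0.4, 0.1]
opening: 0.553
t 23.7 pos [0.4369 0.338  0.0804] jaw 41.0 F [ 0.6 -0.4  0.1] op 0.553 q [ 0.44  0.32  1.78  0.    1.05 -0.27]
dr units (tool) [-0.002 -0.001 -0.   ] shift NOW axes [-0.003  0.003  0.049] shift AFTER turn [-0.003  0.003  0.049]
```

Straddling the bar. Close.

```bash
python3 -m handwheel '[{"travel":[0,0,0.02],"dr":[0,0,0]},{"travel":[0,0,0.01],"dr":[0,0,0]},{"travel":[0,0,0],"dr":[0,0,0]},{"travel":[0,0,0],"dr":[0,0,0]},{"travel":[0,0,0],"dr":[0,0,0]},{"travel":[0,0,0],"dr":[0,0,0]},{"travel":[0,0,0],"dr":[0,0,0]},{"travel":[0,0,0],"dr":[0,0,0]}]' -1; python3 plan.py .4375 .338 .27 38
```

```text
time_s: 24.4
eef_pos: [0.4357, 0.3375, 0.0729]
eef_rot: [-0.002, 0.415, 0.91, -0.002]
wrist_force: [0.1, -0.4, -3.2]
opening: 0.13
t 24.4 pos [0.4357 0.3375 0.0729] jaw 41.0 F [ 0.1 -0.4 -3.2] op 0.130 q [ 0.44  0.33  1.78  0.    1.04 -0.27]
dr units (tool) [-0.009 -0.003  0.1  ] shift NOW axes [-0.003  0.005 -1.314] shift AFTER turn [-0.005  0.012 -1.314]
```

```bash
python3 -m handwheel '[{"travel":[0,0,-0.1],"dr":[0,0,0]},{"travel":[0,0,-0.15],"dr":[0,0,0]},{"travel":[0,0,-0.15],"dr":[0,0,0]},{"travel":[0,0,-0.15],"dr":[0,0,0]},{"travel":[0,0,-0.15],"dr":[0,0,0]},{"travel":[0,0,-0.15],"dr":[0,0,0]},{"travel":[0,0,-0.15],"dr":[0,0,0]},{"travel":[0,0,-0.15],"dr":[0,0,0]},{"travel":[0,0,-0.1],"dr":[0,0,0]},{"travel":[0,0,-0.06],"dr":[0,0,0]}]'; python3 plan.py .4766 -.2209 .27 38
```

```text
time_s: 25.23
eef_pos: [0.4331, 0.336, 0.2748]
eef_rot: [-0.005, 0.415, 0.91, -0.006]
wrist_force: [-0.6, 0.2, -3.8]
opening: 0.128
t 25.2 pos [0.4331 0.336  0.2748] jaw 41.0 F [-0.6  0.2 -3.8] op 0.128 q [ 0.44  0.1   1.61  0.    1.45 -0.27]
dr units (tool) [-0.027 -0.007  0.099] shift NOW axes [-2.993 -2.216  0.051] shift AFTER turn [-3.104 -2.058  0.032]
```

```bash
python3 -m handwheel '[{"travel":[-0.1,-0.07,0],"dr":[-0.027,-0.007,0]},{"travel":[-0.2,-0.14,0],"dr":[0,0,0]},{"travel":[-0.2,-0.14,0],"dr":[0,0,0]},{"travel":[-0.2,-0.14,0],"dr":[0,0,0]},{"travel":[-0.2,-0.14,0],"dr":[0,0,0]},{"travel":[-0.2,-0.14,0],"dr":[0,0,0]},{"travel":[-0.2,-0.14,0],"dr":[0,0,0]},{"travel":[-0.2,-0.14,0],"dr":[0,0,0]},{"travel":[-0.2,-0.14,0],"dr":[0,0,0]},{"travel":[-0.2,-0.14,0],"dr":[0,0,0]},{"travel":[-0.2,-0.14,0],"dr":[0,0,0]},{"travel":[-0.2,-0.14,0],"dr":[0,0,0]},{"travel":[-0.2,-0.14,0],"dr":[0,0,0]},{"travel":[-0.15,-0.1,0],"dr":[0,0,0]},{"travel":[-0.08,-0.05,0],"dr":[0,0,0]}]'; python3 plan.py .4766 -.2209 .26 38
```

```text
time_s: 26.48
eef_pos: [0.4861, -0.1772, 0.2719]
eef_rot: [0.001, 0.411, 0.912, 0.003]
wrist_force: [0.5, 0.2, -3.6]
opening: 0.128
t 26.5 pos [ 0.4861 -0.1772  0.2719] jaw 41.5 F [ 0.5  0.2 -3.6] op 0.128 q [-0.58  0.02  1.7   0.01  1.42 -1.31]
dr units (tool) [ 0.013 -0.004  0.118] shift NOW axes [-0.176 -0.241  0.078] shift AFTER turn [-0.191 -0.229  0.08 ]
```

```bash
python3 -m handwheel '[{"travel":[-0.08,-0.1,0.02],"dr":[0.013,-0.004,0.06]},{"travel":[-0.07,-0.08,0.02],"dr":[0,0,0.03]},{"travel":[0,0,0],"dr":[0,0,0]},{"travel":[0,0,0],"dr":[0,0,0]}]'; python3 plan.py .4766 -.2209 .24 38
```

```text
time_s: 26.82
eef_pos: [0.4786, -0.2177, 0.2631]
eef_rot: [-0.002, 0.436, 0.9, -0.0]
wrist_force: [-0.0, 0.4, -2.5]
opening: 0.128
t 26.8 pos [ 0.4786 -0.2177  0.2631] jaw 38.3 F [-0.   0.4 -2.5] op 0.128 q [-0.65  0.05  1.69 -0.    1.41 -1.32]
dr units (tool) [-0.004 -0.005  0.011] shift NOW axes [-0.009 -0.023  0.154] shift AFTER turn [-0.008 -0.023  0.154]
```

```bash
python3 -m handwheel '[{"travel":[-0.006,-0.016,0.05],"dr":[0,-0.004,0.008]},{"travel":[0,0,0.1],"dr":[0,0,0]},{"travel":[0,0,0.08],"dr":[0,0,0]},{"travel":[0,0,0.04],"dr":[0,0,0]},{"travel":[0,0,0.01],"dr":[0,0,0]}]'; python3 plan.py .4766 -.2209 .1369 38
```

```text
time_s: 27.23
eef_pos: [0.4772, -0.2167, 0.2185]
eef_rot: [-0.0, 0.436, 0.9, -0.0]
wrist_force: [0.3, -0.1, -3.6]
opening: 0.128
t 27.2 pos [ 0.4772 -0.2167  0.2185] jaw 38.3 F [ 0.3 -0.1 -3.6] op 0.128 q [-0.65  0.08  1.75 -0.    1.32 -1.32]
dr units (tool) [-0.002 -0.001  0.01 ] shift NOW axes [-0.02  -0.02   0.544] shift AFTER turn [-0.02  -0.021  0.544]
```

```bash
python3 -m handwheel '[{"travel":[-0.016,-0.016,0.03],"dr":[0,0,0.008]},{"travel":[0,0,0.04],"dr":[0,0,0]},{"travel":[0,0,0.04],"dr":[0,0,0]},{"travel":[0,0,0.03],"dr":[0,0,0]}]'; python3 plan.py .4766 -.2209 .1369 38
```

```text
time_s: 27.57
eef_pos: [0.4777, -0.2192, 0.1971]
eef_rot: [0.001, 0.437, 0.899, -0.0]
wrist_force: [-0.9, 0.2, -3.6]
opening: 0.13
t 27.6 pos [ 0.4777 -0.2192  0.1971] jaw 38.2 F [-0.9  0.2 -3.6] op 0.130 q [-0.66  0.1   1.77 -0.    1.27 -1.32]
dr units (tool) [0.    0.003 0.006] shift NOW axes [-0.003 -0.013  0.401] shift AFTER turn [-0.004 -0.013  0.401]
```

```bash
python3 -m handwheel '[{"travel":[-0.003,-0.012,0.05],"dr":[0,0,0.004]},{"travel":[0,0,0.06],"dr":[0,0,0]},{"travel":[0,0,0.06],"dr":[0,0,0]},{"travel":[0,0,0.05],"dr":[0,0,0]},{"travel":[0,0,0.04],"dr":[0,0,0]},{"travel":[0,0,0.03],"dr":[0,0,0]}]'; python3 plan.py .4766 -.2209 .1369 38
```

```text
time_s: 28.07
eef_pos: [0.4765, -0.2211, 0.149]
eef_rot: [0.001, 0.438, 0.899, -0.0]
wrist_force: [-0.5, 0.2, -3.8]
opening: 0.13
t 28.1 pos [ 0.4765 -0.2211  0.149 ] jaw 38.0 F [-0.5  0.2 -3.8] op 0.130 q [-0.66  0.16  1.81 -0.    1.17 -1.32]
dr units (tool) [0.    0.004 0.001] shift NOW axes [0.001 0.001 0.081] shift AFTER turn [0.001 0.001 0.081]
```

```bash
python3 -m handwheel '[{"travel":[0,0,0.03],"dr":[0,0,0]},{"travel":[0,0,0.03],"dr":[0,0,0]},{"travel":[0,0,0.02],"dr":[0,0,0]}]'; python3 plan.py .4766 -.2209 .1369 38
```

```text
time_s: 28.32
eef_pos: [0.4778, -0.2208, 0.1361]
eef_rot: [0.002, 0.438, 0.899, 0.001]
wrist_force: [-0.9, 1.4, 18.0]
opening: 0.128
t 28.3 pos [ 0.4778 -0.2208  0.1361] jaw 38.0 F [-0.9  1.4 18. ] op 0.128 q [-0.66  0.18  1.82  0.    1.14 -1.32]
dr units (tool) [ 0.005  0.006 -0.   ] shift NOW axes [ 0.005 -0.007 -0.005] shift AFTER turn [ 0.005 -0.007 -0.005]
```

Seated (+18 N, almost no side force). Release and rise, then check by registration whether D and the lid are still in place.

```bash
python3 -m handwheel '[{"travel":[0,0,-0.006],"dr":[0,0,0]},{"travel":[0,0,0],"dr":[0,0,0]},{"travel":[0,0,0],"dr":[0,0,0]},{"travel":[0,0,0],"dr":[0,0,0]},{"travel":[0,0,-0.03],"dr":[0,0,0]},{"travel":[0,0,-0.08],"dr":[0,0,0]},{"travel":[0,0,-0.15],"dr":[0,0,0]},{"travel":[0,0,-0.15],"dr":[0,0,0]},{"travel":[0,0,-0.15],"dr":[0,0,0]},{"travel":[0,0,-0.08],"dr":[0,0,0]}]' -0.1; python3 plan.py .4545 .1275 .14 -67
python3 - <<'E'
from h import *
snap('scene','s7.png')
a=cv2.imread('pics/s0.png');b=cv2.imread('pics/s7.png')
for n,(x0,y0,x1,y1) in dict(D=(257,195,278,232),Lid=(325,190,352,212)).items():
    t=a[y0:y1,x0:x1];r=cv2.matchTemplate(b[y0-25:y1+25,x0-25:x1+25],t,cv2.TM_CCOEFF_NORMED);m=cv2.minMaxLoc(r);print(n,m[3][0]-25,m[3][1]-25,m[1])
for P in((.4545,.1275),): print([ (proj('scene',[*P,.102])-[190,130])*4, (proj('scene',[*P,0.])-[190,130])*4,(proj('top',[*P,.068])-[150,130])*5])
E
```

```text
time_s: 29.15
eef_pos: [0.4764, -0.2208, 0.2393]
eef_rot: [0.001, 0.438, 0.899, -0.0]
wrist_force: [0.1, -0.8, 0.2]
opening: 0.446
t 29.1 pos [ 0.4764 -0.2208  0.2393] jaw 38.0 F [ 0.1 -0.8  0.2] op 0.446 q [-0.66  0.06  1.72  0.    1.36 -1.32]
dr units (tool) [-1.0e-03  4.0e-03 -2.5e+00] shift NOW axes [1.921 1.314 0.659] shift AFTER turn [-0.773  2.195  0.662]
D 0 0 0.9811127781867981
Lid 0 0 0.7808848023414612
[array([306.33706727, 289.47773758]), array([315.5659147 , 378.11703785]), array([619.72902477, 497.53673608])]
```

```bash
python3 - <<'E'
from h import *
S=lambda a,b,z:unproj('scene',220+a/8,145+b/8,z)[:2]
d=S(406,430,.102)-S(342,494,.102);print(np.degrees(np.arctan2(d[1],d[0]))-90,np.linalg.norm(d),S(374,462,.102))
E
python3 -m handwheel '[{"travel":[0.1,0.07,0],"dr":[0,0,0]},{"travel":[0.2,0.137,0],"dr":[0,0,0]},{"travel":[0.2,0.137,0],"dr":[0,0,0]},{"travel":[0.2,0.137,0],"dr":[0,0,0]},{"travel":[0.2,0.137,0],"dr":[0,0,0]},{"travel":[0.2,0.137,0],"dr":[0,0,0]},{"travel":[0.2,0.137,0],"dr":[0,0,0]},{"travel":[0.2,0.137,0],"dr":[0,0,0]},{"travel":[0.2,0.137,0],"dr":[0,0,0]},{"travel":[0.15,0.1,0],"dr":[0,0,0]},{"travel":[0,0,0],"dr":[0,0,-0.22]},{"travel":[0,0,0],"dr":[0,0,-0.22]},{"travel":[0,0,0],"dr":[0,0,-0.22]},{"travel":[0,0,0],"dr":[0,0,-0.22]},{"travel":[0,0,0],"dr":[0,0,-0.22]},{"travel":[0,0,0],"dr":[0,0,-0.22]},{"travel":[0,0,0],"dr":[0,0,-0.22]},{"travel":[0,0,0],"dr":[0,0,-0.22]},{"travel":[0,0,0],"dr":[0,0,-0.22]},{"travel":[0,0,0],"dr":[0,0,-0.22]}]' 0.2;python3 plan.py .4545 .1275 .15 -70
```

```text
-67.53323419305893 0.04031876597042327 [0.45408595 0.12582386]
time_s: 30.87
eef_pos: [0.4537, 0.1283, 0.2474]
eef_rot: [0.008, -0.146, 0.989, -0.006]
wrist_force: [-0.1, 0.4, -0.2]
opening: 0.603
t 30.9 pos [0.4537 0.1283 0.2474] jaw 106.8 F [-0.1  0.4 -0.2] op 0.603 q [ 0.03 -0.08  1.85 -0.01  1.36 -1.83]
dr units (tool) [-0.029  0.027 -0.105] shift NOW axes [0.006 0.003 0.649] shift AFTER turn [-0.003 -0.007  0.649]
```

```bash
python3 -m handwheel '[{"travel":[0,0,0.1],"dr":[-0.029,0.027,-0.1]},{"travel":[0,0,0.15],"dr":[0,0,-0.08]},{"travel":[0,0,0.15],"dr":[0,0,0]},{"travel":[0,0,0.12],"dr":[0,0,0]},{"travel":[0,0,0.06],"dr":[0,0,0]}]';python3 plan.py .4543 .127 .073 -67.5
```

```text
time_s: 31.28
eef_pos: [0.4569, 0.1281, 0.1625]
eef_rot: [0.005, -0.199, 0.98, -0.001]
wrist_force: [0.3, 0.0, -1.1]
opening: 0.603
t 31.3 pos [0.4569 0.1281 0.1625] jaw 113.0 F [ 0.3  0.  -1.1] op 0.603 q [ 0.02  0.02  1.93  0.    1.18 -1.95]
dr units (tool) [-0.006  0.018  0.016] shift NOW axes [0.024 0.002 0.596] shift AFTER turn [ 0.019 -0.     0.597]
```

```bash
python3 -m handwheel '[{"travel":[0.018,0,0.08],"dr":[-0.006,0.018,0.014]},{"travel":[0,0,0.12],"dr":[0,0,0]},{"travel":[0,0,0.1],"dr":[0,0,0]},{"travel":[0,0,0.05],"dr":[0,0,0]}]';python3 plan.py .4543 .127 .073 -67.5
```

```text
time_s: 31.62
eef_pos: [0.4548, 0.1268, 0.1084]
eef_rot: [0.0, -0.195, 0.981, -0.0]
wrist_force: [-0.0, -0.1, 0.7]
opening: 0.603
t 31.6 pos [0.4548 0.1268 0.1084] jaw 112.4 F [-0.  -0.1  0.7] op 0.603 q [ 0.02  0.11  1.96 -0.    1.07 -1.94]
dr units (tool) [-0.001  0.    -0.002] shift NOW axes [0.002 0.003 0.236] shift AFTER turn [0.002 0.002 0.236]
```

```bash
python3 -m handwheel '[{"travel":[0,0,0.08],"dr":[0,0,0]},{"travel":[0,0,0.07],"dr":[0,0,0]},{"travel":[0,0,0.04],"dr":[0,0,0]},{"travel":[0,0,0.02],"dr":[0,0,0]},{"travel":[0,0,0.015],"dr":[0,0,0]}]';python3 plan.py .4543 .127 .073 -67.5;  python3 -m handwheel '[{"travel":[0,0,0.003],"dr":[0,0,0]},{"travel":[0,0,0],"dr":[0,0,0]},{"travel":[0,0,0],"dr":[0,0,0]},{"travel":[0,0,0],"dr":[0,0,0]},{"travel":[0,0,0],"dr":[0,0,0]},{"travel":[0,0,0],"dr":[0,0,0]},{"travel":[0,0,0],"dr":[0,0,0]},{"travel":[0,0,0],"dr":[0,0,0]}]' -1; python3 plan.py .4543 .127 .27 -67.5
```

```text
time_s: 32.03
eef_pos: [0.4552, 0.1266, 0.0729]
eef_rot: [-0.0, -0.194, 0.981, -0.0]
wrist_force: [-0.1, 0.1, 0.0]
opening: 0.6
t 32.0 pos [0.4552 0.1266 0.0729] jaw 112.4 F [-0.1  0.1  0. ] op 0.600 q [ 0.02  0.17  1.98 -0.    0.99 -1.94]
dr units (tool) [-0.001 -0.001 -0.004] shift NOW axes [ 0.005  0.005 -0.001] shift AFTER turn [ 0.005  0.005 -0.001]
time_s: 32.7
eef_pos: [0.4555, 0.1267, 0.0733]
eef_rot: [0.0, -0.194, 0.981, -0.0]
wrist_force: [0.5, -0.1, -3.5]
opening: 0.128
t 32.7 pos [0.4555 0.1267 0.0733] jaw 112.4 F [ 0.5 -0.1 -3.5] op 0.128 q [ 0.02  0.17  1.98 -0.    0.99 -1.94]
dr units (tool) [-0.002  0.001 -0.004] shift NOW axes [ 0.007  0.004 -1.312] shift AFTER turn [ 0.007  0.005 -1.312]
```

```bash
python3 -m handwheel '[{"travel":[0,0,-0.1],"dr":[0,0,0]},{"travel":[0,0,-0.15],"dr":[0,0,0]},{"travel":[0,0,-0.15],"dr":[0,0,0]},{"travel":[0,0,-0.15],"dr":[0,0,0]},{"travel":[0,0,-0.15],"dr":[0,0,0]},{"travel":[0,0,-0.15],"dr":[0,0,0]},{"travel":[0,0,-0.15],"dr":[0,0,0]},{"travel":[0,0,-0.15],"dr":[0,0,0]},{"travel":[0,0,-0.08],"dr":[0,0,0.1]},{"travel":[0,0,0],"dr":[0,0,0.22]},{"travel":[0,0,0],"dr":[0,0,0.22]},{"travel":[0,0,0],"dr":[0,0,0.22]},{"travel":[0,0,0],"dr":[0,0,0.22]},{"travel":[0,0,0],"dr":[0,0,0.22]},{"travel":[0,0,0],"dr":[0,0,0.22]},{"travel":[0,0,0],"dr":[0,0,0.22]},{"travel":[0,0,0],"dr":[0,0,0.22]},{"travel":[0,0,0],"dr":[0,0,0.22]},{"travel":[0,0,0],"dr":[0,0,0.22]},{"travel":[0,0,0],"dr":[0,0,0.15]}]'; python3 plan.py .6184 -.1101 .27 38
```

```text
time_s: 34.37
eef_pos: [0.4503, 0.1265, 0.2635]
eef_rot: [-0.003, 0.459, 0.889, -0.003]
wrist_force: [-0.2, -0.2, -3.2]
opening: 0.128
t 34.4 pos [0.4503 0.1265 0.2635] jaw 35.4 F [-0.2 -0.2 -3.2] op 0.128 q [ 0.02 -0.09  1.82 -0.    1.42 -0.6 ]
dr units (tool) [-0.014 -0.008 -0.087] shift NOW axes [-1.935 -0.    -0.05 ] shift AFTER turn [-1.933 -0.088 -0.043]
```

```bash
python3 -m handwheel '[{"travel":[-0.1,-0.004,-0.03],"dr":[-0.014,-0.008,-0.08]},{"travel":[-0.2,-0.009,0],"dr":[0,0,0]},{"travel":[-0.2,-0.009,0],"dr":[0,0,0]},{"travel":[-0.2,-0.009,0],"dr":[0,0,0]},{"travel":[-0.2,-0.009,0],"dr":[0,0,0]},{"travel":[-0.2,-0.009,0],"dr":[0,0,0]},{"travel":[-0.2,-0.009,0],"dr":[0,0,0]},{"travel":[-0.2,-0.009,0],"dr":[0,0,0]},{"travel":[-0.2,-0.009,0],"dr":[0,0,0]},{"travel":[-0.12,0,0],"dr":[0,0,0]},{"travel":[-0.05,0,0],"dr":[0,0,0]},{"travel":[0,0,0],"dr":[0,0,0]}]'; python3 plan.py .6184 -.1101 .26 38
```

```text
time_s: 35.37
eef_pos: [0.615, -0.1124, 0.2618]
eef_rot: [-0.004, 0.44, 0.898, -0.0]
wrist_force: [-0.3, -0.0, -2.7]
opening: 0.127
t 35.4 pos [ 0.615  -0.1124  0.2618] jaw 37.7 F [-0.3 -0.  -2.7] op 0.127 q [-0.37  0.27  1.43 -0.    1.44 -1.03]
dr units (tool) [-0.008 -0.013 -0.008] shift NOW axes [-0.002  0.027  0.012] shift AFTER turn [-0.002  0.027  0.012]
```

```bash
python3 -m handwheel '[{"travel":[0,0.02,0.05],"dr":[-0.008,-0.013,-0.007]},{"travel":[0,0,0.09],"dr":[0,0,0]},{"travel":[0,0,0.07],"dr":[0,0,0]},{"travel":[0,0,0.04],"dr":[0,0,0]},{"travel":[0,0,0.02],"dr":[0,0,0]}]'; python3 plan.py .6184 -.1101 .1373 38
```

```text
time_s: 35.78
eef_pos: [0.6149, -0.1054, 0.2166]
eef_rot: [-0.001, 0.437, 0.899, 0.0]
wrist_force: [-0.5, 0.3, -3.3]
opening: 0.13
t 35.8 pos [ 0.6149 -0.1054  0.2166] jaw 38.2 F [-0.5  0.3 -3.3] op 0.130 q [-0.36  0.3   1.49  0.    1.35 -1.03]
dr units (tool) [-0.001 -0.005  0.006] shift NOW axes [-0.04  -0.001  0.528] shift AFTER turn [-0.039 -0.001  0.529]
```

```bash
python3 -m handwheel '[{"travel":[-0.032,0,0.02],"dr":[0,-0.004,0.004]},{"travel":[0,0,0.02],"dr":[0,0,0]}]'; python3 plan.py .6184 -.1101 .1373 38
```

```text
time_s: 35.95
eef_pos: [0.6171, -0.1078, 0.209]
eef_rot: [-0.001, 0.437, 0.899, -0.0]
wrist_force: [-0.2, -0.9, -2.8]
opening: 0.134
t 36.0 pos [ 0.6171 -0.1078  0.209 ] jaw 38.2 F [-0.2 -0.9 -2.8] op 0.134 q [-0.36  0.31  1.49  0.    1.34 -1.03]
dr units (tool) [-0.002 -0.004  0.005] shift NOW axes [-0.019 -0.002  0.478] shift AFTER turn [-0.018 -0.003  0.478]
```

```bash
python3 -m handwheel '[{"travel":[-0.014,0,0.04],"dr":[0,0,0.004]},{"travel":[0,0,0.06],"dr":[0,0,0]},{"travel":[0,0,0.06],"dr":[0,0,0]},{"travel":[0,0,0.05],"dr":[0,0,0]},{"travel":[0,0,0.03],"dr":[0,0,0]}]'; python3 plan.py .6184 -.1101 .1373 38
```

```text
time_s: 36.37
eef_pos: [0.6194, -0.1098, 0.1707]
eef_rot: [0.0, 0.438, 0.899, 0.0]
wrist_force: [0.5, 0.4, -3.1]
opening: 0.129
t 36.4 pos [ 0.6194 -0.1098  0.1707] jaw 38.0 F [ 0.5  0.4 -3.1] op 0.129 q [-0.36  0.35  1.52  0.    1.27 -1.03]
dr units (tool) [0.    0.    0.001] shift NOW axes [ 0.002 -0.007  0.223] shift AFTER turn [ 0.002 -0.007  0.223]
```

```bash
python3 -m handwheel '[{"travel":[0,-0.005,0.05],"dr":[0,0,0]},{"travel":[0,0,0.05],"dr":[0,0,0]},{"travel":[0,0,0.04],"dr":[0,0,0]},{"travel":[0,0,0.03],"dr":[0,0,0]},{"travel":[0,0,0.025],"dr":[0,0,0]},{"travel":[0,0,0.015],"dr":[0,0,0]}]'; python3 plan.py .6184 -.1101 .1373 38
```

```text
time_s: 36.87
eef_pos: [0.6198, -0.1099, 0.1364]
eef_rot: [0.001, 0.438, 0.899, 0.001]
wrist_force: [-7.3, 3.0, 16.2]
opening: 0.127
t 36.9 pos [ 0.6198 -0.1099  0.1364] jaw 38.0 F [-7.3  3.  16.2] op 0.127 q [-0.36  0.39  1.54  0.    1.2  -1.03]
dr units (tool) [0.005 0.001 0.001] shift NOW axes [ 0.004 -0.008 -0.006] shift AFTER turn [ 0.004 -0.008 -0.006]
```

Seated. Release, rise and move clear so both views show the rotor and lid.

```bash
python3 -m handwheel '[{"travel":[0,0,-0.006],"dr":[0,0,0]},{"travel":[0,0,0],"dr":[0,0,0]},{"travel":[0,0,0],"dr":[0,0,0]},{"travel":[0,0,0],"dr":[0,0,0]},{"travel":[0,0,-0.03],"dr":[0,0,0]},{"travel":[0,0,-0.08],"dr":[0,0,0]},{"travel":[0,0,-0.15],"dr":[0,0,0]},{"travel":[0,0,-0.15],"dr":[0,0,0]},{"travel":[0,0,-0.15],"dr":[0,0,0]},{"travel":[0,0,-0.12],"dr":[0,0,0]},{"travel":[0.2,0,0],"dr":[0,0,0]},{"travel":[0.25,0,0],"dr":[0,0,0]},{"travel":[0.25,0,0],"dr":[0,0,0]},{"travel":[0.25,0,0],"dr":[0,0,0]},{"travel":[0.25,0,0],"dr":[0,0,0]},{"travel":[0.25,0,0],"dr":[0,0,0]},{"travel":[0.25,0,0],"dr":[0,0,0]},{"travel":[0.25,0,0],"dr":[0,0,0]},{"travel":[0.25,0,0],"dr":[0,0,0]},{"travel":[0.1,0,0],"dr":[0,0,0]}]' -0.1; python3 plan.py .6852 .0343 .12 0
python3 - <<'E'
from h import *
snap('scene','s8.png');snap('top','t8.png')
R=lambda f,x0,y0,x1,y1,s:cv2.resize(cv2.imread('pics/'+f)[y0:y1,x0:x1],None,fx=s,fy=s,interpolation=cv2.INTER_CUBIC)
l=np.vstack([R('s8.png',320,180,370,225,6),R('t8.png',280,138,330,180,6)])
r=np.vstack([R('s8.png',300,205,420,305,4.1),R('t8.png',325,145,420,245,4.1)[:, :]][:1])
r2=R('t8.png',325,145,420,245,4.1)
H=l.shape[0];w=max(r.shape[1],r2.shape[1])
r=cv2.resize(r,None,fx=.62,fy=.62);r2=cv2.resize(r2,None,fx=.62,fy=.62)
c=np.zeros((max(H,r.shape[0]+r2.shape[0]),l.shape[1]+max(r.shape[1],r2.shape[1]),3),np.uint8)
c[:H,:l.shape[1]]=l;c[:r.shape[0],l.shape[1]:l.shape[1]+r.shape[1]]=r;c[r.shape[0]:r.shape[0]+r2.shape[0],l.shape[1]:l.shape[1]+r2.shape[1]]=r2
print(c.shape);cv2.imwrite('pics/c8.png',c)
E
```

```text
time_s: 38.53
eef_pos: [0.4039, 0.1661, 0.2595]
eef_rot: [0.013, 0.443, 0.896, 0.003]
wrist_force: [0.1, 0.4, 0.3]
opening: 0.453
t 38.5 pos [0.4039 0.1661 0.2595] jaw 37.4 F [0.1 0.4 0.3] op 0.453 q [ 0.12 -0.19  1.92 -0.01  1.39 -0.53]
dr units (tool) [0.044 0.026 1.247] shift NOW axes [-1.818  0.939  0.983] shift AFTER turn [-0.879  1.875  0.93 ]
(522, 605, 3)
```

View pics/c8.png

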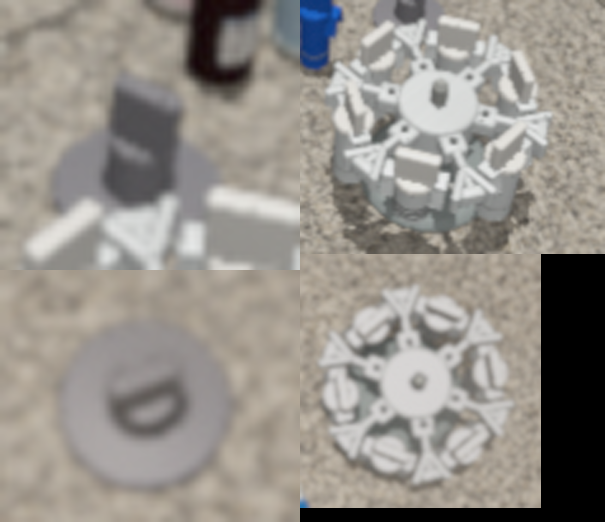

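All six places show a hung bucket. Lid: disc centre (147,403) in the crop, bar edge (110,390)–(180,378) from above. Compute the lid's pose.

```bash
python3 - <<'E'
from h import *
T=lambda a,b,z:unproj('top',280+a/6,138+(b-270)/6,z)[:2]
S=lambda a,b,z:unproj('scene',320+a/6,180+b/6,z)[:2]
print('disc',T(146,403,.008))
d=T(110,391,.06)-T(180,378,.06);print('bar top view',np.degrees(np.arctan2(d[1],d[0]))-90, T(146,378,.082))
d=S(118,92,.082)-S(177,112,.082);print('scene front edge',np.degrees(np.arctan2(d[1],d[0]))-90,np.linalg.norm(d))
d=S(124,73,.082)-S(184,92,.082);print('scene back edge',np.degrees(np.arctan2(d[1],d[0]))-90,np.linalg.norm(d))
print('top ctr',S(151,92,.082))
# edge-based: dark line orientation in top image & PCA
im=cv2.cvtColor(cv2.imread('pics/t8.png'),cv2.COLOR_BGR2GRAY).astype(float)[148:172,293:317]
im2=cv2.cvtColor(cv2.imread('pics/s8.png'),cv2.COLOR_BGR2GRAY)
np.set_printoptions(linewidth=200)
print(im[4:18,3:20].astype(int)); print(im2[188:216,332:354])
E
```

```text
disc [0.6840693  0.03202344]
bar top view 10.247003996987928 [0.68238461 0.03149674]
scene front edge 28.807928093435777 0.03349528412426827
scene back edge 30.19270113232504 0.03401470952374343
top ctr [0.68392409 0.03055461]
[[151 152 149 149 148 149 147 146 142 139 140 142 141 142 143 145 146]
 [153 151 149 146 145 147 147 145 142 141 143 144 141 140 140 144 146]
 [154 151 146 141 140 144 145 146 147 147 146 147 142 135 137 144 146]
 [153 148 144 140 142 146 148 149 149 149 144 137 130 125 132 142 145]
 [154 148 143 146 151 149 150 147 141 135 126 115 107 112 127 141 146]
 [154 145 141 148 151 146 138 130 120 111 100  95  94 101 119 139 146]
 [153 142 130 134 134 127 115 105  97  94  93  98  98  98 112 131 145]
 [154 140 118 111 107 101  97  94  97 105 117 124 120 101 101 126 143]
 [158 142 113  96  91  96 103 111 121 132 141 143 127 102  99 124 144]
 [160 146 117  93  92 108 127 142 148 150 150 139 117  98 104 129 147]
 [161 152 127 102  97 114 135 150 151 145 134 115  96  96 117 139 149]
 [165 159 143 118  99 104 115 126 125 118 104  94  97 113 132 147 153]
 [167 165 157 140 119
[... 1970 characters left out ...]
5  77  78  82  84  87  86  84  82  81  94 121 135 138 137 137]
 [138 139 138 137 125  88  74  77  80  84  84  85  84  83  83  80  90 118 135 138 137 138]
 [139 139 139 139 127  94  76  78  80  82  85  84  84  85  81  79  92 118 136 138 138 139]
 [139 139 140 141 134 112  84  79  80  83  84  84  85  84  84  90 105 128 138 138 138 139]
 [143 145 149 146 140 130 107  89  82  84  86  85  83  87 109 145 157 147 140 139 140 144]
 [151 174 193 178 156 143 133 116  95  89  91  96  99 104 147 192 198 174 144 140 140 142]
 [182 207 217 210 193 158 147 145 136 126 134 147 162 162 173 209 204 172 145 140 139 139]
 [211 221 222 217 198 167 169 187 194 195 196 200 205 199 192 212 196 153 144 142 140 138]]
```

```bash
python3 - <<'E'
from h import *
d=unproj('scene',340,194.1,.082)-unproj('scene',347,197.1,.082);print(np.degrees(np.arctan2(d[1],d[0]))-90)
d=unproj('top',299,158.6,.082)-unproj('top',308,155.45,.082);print(np.degrees(np.arctan2(d[1],d[0]))-90)
# bottom edge of dark top-face front: also right/left extents -> predicted corner pixels
for yaw in (15,20,25):
  c,s=np.cos(np.radians(yaw)),np.sin(np.radians(yaw));x0,y0=.684,.032
  print(yaw,[proj('scene',[x0+c*a-s*b,y0+s*a+c*b,.082]).round(1).tolist() for a,b in((-.007,.02),(-.007,-.02),(.007,-.02),(.007,.02))],[proj('top',[x0+c*a-s*b,y0+s*a+c*b,.082]).round(1).tolist() for a,b in((-.007,.02),(-.007,-.02))])
E
```

```text
22.741891854978817
19.165968382741653
15 [[338.5, 193.4], [348.8, 199.1], [351.3, 196.7], [341.1, 191.1]] [[298.6, 159.3], [310.9, 155.9]]
20 [[338.4, 193.8], [349.2, 198.9], [351.5, 196.4], [340.7, 191.3]] [[298.9, 159.8], [310.9, 155.4]]
25 [[338.3, 194.2], [349.7, 198.7], [351.5, 196.0], [340.2, 191.5]] [[299.3, 160.2], [310.9, 154.8]]
```

```bash
python3 -m handwheel '[{"travel":[0,0,0],"dr":[0.044,0.026,0.2]},{"travel":[0,0,0],"dr":[0,0,0.2]},{"travel":[0,0,0],"dr":[0,0,0.15]},{"travel":[0,0,0],"dr":[0,0,0]}]' 0.2; python3 plan.py .684 .032 .2 20
```

```text
time_s: 38.97
eef_pos: [0.4073, 0.1643, 0.264]
eef_rot: [0.005, 0.571, 0.821, -0.002]
wrist_force: [0.3, -0.8, -0.4]
opening: 0.601
t 39.0 pos [0.4073 0.1643 0.264 ] jaw 20.4 F [ 0.3 -0.8 -0.4] op 0.601 q [ 0.12 -0.17  1.89 -0.01  1.41 -0.24]
dr units (tool) [0.006 0.02  0.014] shift NOW axes [-1.465  1.42   0.446] shift AFTER turn [-1.46   1.432  0.426]
```

```bash
python3 -m handwheel '[{"travel":[-0.1,0.1,0],"dr":[0.006,0.02,0.014]},{"travel":[-0.17,0.17,0.03],"dr":[0,0,0]},{"travel":[-0.17,0.17,0.03],"dr":[0,0,0]},{"travel":[-0.17,0.17,0.03],"dr":[0,0,0]},{"travel":[-0.17,0.17,0.03],"dr":[0,0,0]},{"travel":[-0.17,0.17,0.03],"dr":[0,0,0]},{"travel":[-0.17,0.17,0.03],"dr":[0,0,0]},{"travel":[-0.17,0.17,0.03],"dr":[0,0,0]},{"travel":[-0.12,0.1,0],"dr":[0,0,0]},{"travel":[-0.05,0.04,0],"dr":[0,0,0]},{"travel":[0,0,0],"dr":[0,0,0]}]'; python3 plan.py .684 .032 .15 20
```

```text
time_s: 39.88
eef_pos: [0.7037, 0.0154, 0.2354]
eef_rot: [0.004, 0.564, 0.826, 0.001]
wrist_force: [0.5, 0.8, -0.9]
opening: 0.604
t 39.9 pos [0.7037 0.0154 0.2354] jaw 21.3 F [ 0.5  0.8 -0.9] op 0.604 q [-0.15  0.45  1.25 -0.    1.43 -0.52]
dr units (tool) [0.014 0.01  0.043] shift NOW axes [ 0.154 -0.086  0.568] shift AFTER turn [ 0.149 -0.086  0.569]
```

```bash
python3 -m handwheel '[{"travel":[0.12,-0.07,0.06],"dr":[0.014,0.01,0.04]},{"travel":[0,0,0.12],"dr":[0,0,0]},{"travel":[0,0,0.15],"dr":[0,0,0]},{"travel":[0,0,0.1],"dr":[0,0,0]},{"travel":[0,0,0.05],"dr":[0,0,0]},{"travel":[0,0,0],"dr":[0,0,0]}]'; python3 plan.py .684 .032 .054 20;python3 - <<'E'
from h import *
b=snap('scene','s9.png')[:,:,::-1];a=cv2.imread('pics/s8.png')
t=a[191:212,330:352];r=cv2.matchTemplate(b[170:235,305:375].copy(),t,cv2.TM_CCOEFF_NORMED);m=cv2.minMaxLoc(r);print(m[3][0]+305-330,m[3][1]+170-191,m[1])
E
```

```text
time_s: 40.38
eef_pos: [0.6872, 0.0241, 0.163]
eef_rot: [0.001, 0.571, 0.821, 0.0]
wrist_force: [-0.4, -1.0, -0.2]
opening: 0.6
t 40.4 pos [0.6872 0.0241 0.163 ] jaw 20.4 F [-0.4 -1.  -0.2] op 0.600 q [-0.14  0.48  1.36 -0.    1.3  -0.49]
dr units (tool) [0.003 0.004 0.014] shift NOW axes [ 0.059 -0.003  0.727] shift AFTER turn [ 0.057 -0.002  0.727]
0 -1 0.9301947355270386
```

Lid unmoved. Descend.

```bash
python3 -m handwheel '[{"travel":[0.045,-0.002,0.06],"dr":[0,0.004,0.012]},{"travel":[0,0,0.12],"dr":[0,0,0]},{"travel":[0,0,0.12],"dr":[0,0,0]},{"travel":[0,0,0.08],"dr":[0,0,0]},{"travel":[0,0,0.03],"dr":[0,0,0]}]'; python3 plan.py .684 .032 .054 20
```

```text
time_s: 40.85
eef_pos: [0.6892, 0.0314, 0.1078]
eef_rot: [0.006, 0.573, 0.82, 0.004]
wrist_force: [-0.8, -0.2, -0.5]
opening: 0.597
t 40.9 pos [0.6892 0.0314 0.1078] jaw 20.1 F [-0.8 -0.2 -0.5] op 0.597 q [-0.13  0.54  1.4   0.    1.19 -0.48]
dr units (tool) [0.028 0.01  0.003] shift NOW axes [ 0.018 -0.037  0.358] shift AFTER turn [ 0.016 -0.031  0.358]
```

```bash
python3 -m handwheel '[{"travel":[0.012,-0.025,0.06],"dr":[0.026,0.01,0.003]},{"travel":[0,0,0.1],"dr":[0,0,0]},{"travel":[0,0,0.08],"dr":[0,0,0]},{"travel":[0,0,0.05],"dr":[0,0,0]},{"travel":[0,0,0.03],"dr":[0,0,0]}]'; python3 plan.py .684 .032 .054 20
```

```text
time_s: 41.27
eef_pos: [0.6862, 0.0323, 0.0575]
eef_rot: [0.001, 0.573, 0.819, 0.001]
wrist_force: [0.4, -0.6, -0.1]
opening: 0.603
t 41.3 pos [0.6862 0.0323 0.0575] jaw 20.0 F [ 0.4 -0.6 -0.1] op 0.603 q [-0.13  0.6   1.41  0.    1.12 -0.47]
dr units (tool) [0.005 0.002 0.001] shift NOW axes [ 0.003 -0.014  0.023] shift AFTER turn [ 0.003 -0.014  0.023]
```

```bash
python3 -m handwheel '[{"travel":[0.003,-0.012,0.015],"dr":[0.004,0.002,0]},{"travel":[0,0,0],"dr":[0,0,0]},{"travel":[0,0,0],"dr":[0,0,0]},{"travel":[0,0,0],"dr":[0,0,0]},{"travel":[0,0,0],"dr":[0,0,0]},{"travel":[0,0,0],"dr":[0,0,0]},{"travel":[0,0,0],"dr":[0,0,0]},{"travel":[0,0,0],"dr":[0,0,0]}]' -1; python3 plan.py .684 .032 .26 20
```

```text
time_s: 41.93
eef_pos: [0.6836, 0.032, 0.0536]
eef_rot: [-0.001, 0.574, 0.819, -0.0]
wrist_force: [0.0, -1.4, -2.3]
opening: 0.154
t 41.9 pos [0.6836 0.032  0.0536] jaw 20.0 F [ 0.  -1.4 -2.3] op 0.154 q [-0.13  0.6   1.42  0.    1.12 -0.48]
dr units (tool) [-0.003 -0.002  0.   ] shift NOW axes [ 0.000e+00  1.000e-03 -1.376e+00] shift AFTER turn [-1.000e-03  2.000e-03 -1.376e+00]
```

Lid is held (opening matches the 14 mm bar). Lift it, and measure the post more closely by code in the unobstructed pictures.

```bash
python3 -m handwheel '[{"travel":[0,0,-0.08],"dr":[0,0,0]},{"travel":[0,0,-0.12],"dr":[0,0,0]},{"travel":[0,0,-0.15],"dr":[0,0,0]},{"travel":[0,0,-0.15],"dr":[0,0,0]},{"travel":[0,0,-0.15],"dr":[0,0,0]},{"travel":[0,0,-0.15],"dr":[0,0,0]},{"travel":[0,0,-0.15],"dr":[0,0,0]},{"travel":[0,0,-0.15],"dr":[0,0,0]},{"travel":[0,0,-0.15],"dr":[0,0,0]},{"travel":[0,0,-0.1],"dr":[0,0,0]},{"travel":[0,0,-0.05],"dr":[0,0,0]}]'; python3 plan.py .5483 -.1657 .26 20; python3 - <<'E'
from h import *
np.set_printoptions(linewidth=220)
g=cv2.cvtColor(cv2.imread('pics/t8.png'),cv2.COLOR_BGR2GRAY);print(g[184:208,358:386])
g=cv2.cvtColor(cv2.imread('pics/s8.png'),cv2.COLOR_BGR2GRAY);print(g[234:252,345:365])
for c in((.5483,-.1657),(.5476,-.165),(.549,-.167)): print(c,proj('top',[*c,.165]),proj('top',[*c,.135]),proj('scene',[*c,.165]),proj('scene',[*c,.135]))
E
```

```text
time_s: 42.85
eef_pos: [0.681, 0.0324, 0.2788]
eef_rot: [-0.003, 0.573, 0.819, -0.001]
wrist_force: [0.6, 1.1, -1.9]
opening: 0.147
t 42.9 pos [0.681  0.0324 0.2788] jaw 20.0 F [ 0.6  1.1 -1.9] op 0.147 q [-0.13  0.39  1.25  0.    1.51 -0.48]
dr units (tool) [-0.01  -0.005  0.   ] shift NOW axes [-0.938 -1.283  0.13 ] shift AFTER turn [-0.938 -1.283  0.126]
[[112 129 146 159 173 188 201 208 211 212 212 213 213 213 212 212 211 208 202 192 186 191 200 200 185 172 180 198]
 [136 146 161 180 195 205 210 212 213 213 213 213 213 213 213 213 213 213 211 207 203 201 201 195 173 154 170 195]
 [164 163 181 198 207 212 213 213 213 213 213 213 213 213 213 213 212 212 212 212 210 206 203 196 180 169 184 200]
 [186 185 197 207 212 213 213 213 213 213 213 213 213 213 213 212 213 212 213 212 213 209 207 200 192 191 198 201]
 [195 197 206 212 214 214 214 214 212 212 213 213 213 213 214 213 212 212 213 212 213 212 209 203 196 196 196 188]
 [198 204 210 213 213 212 213 213 213 213 213 213 213 213 212 212 213 213 212 212 212 212 210 206 197 189 178 159]
 [201 209 212 213 213 214 213 213 213 213 213 212 
[... 3202 characters left out ...]
21 221 221 219 213 205 210 216 217 218 217 218 217 218 218 217]
 [220 220 221 221 222 222 221 220 219 218 219 218 218 218 217 217 218 218 217 217]
 [221 221 222 222 222 221 221 220 220 220 219 219 218 218 217 218 218 218 217 217]
 [222 222 223 222 221 221 221 221 220 219 219 219 218 219 219 218 218 218 217 217]]
(0.5483, -0.1657) [372.06311592 194.75203872] [370.669059   195.99667852] [355.10990339 237.35747634] [353.94831202 244.58641943]
(0.5476, -0.165) [371.83058037 194.99204733] [370.44141138 196.23158788] [354.72500276 237.30496514] [353.57223598 244.53445419]
(0.549, -0.167) [372.50003138 194.51035068] [371.09670365 195.76010154] [355.6460779  237.55939397] [354.47178867 244.78677953]
```

```bash
python3 -m handwheel '[{"travel":[-0.05,-0.08,0],"dr":[-0.01,-0.005,0]},{"travel":[-0.12,-0.16,0],"dr":[0,0,0]},{"travel":[-0.12,-0.16,0],"dr":[0,0,0]},{"travel":[-0.12,-0.16,0],"dr":[0,0,0]},{"travel":[-0.12,-0.16,0],"dr":[0,0,0]},{"travel":[-0.12,-0.16,0],"dr":[0,0,0]},{"travel":[-0.12,-0.16,0],"dr":[0,0,0]},{"travel":[-0.08,-0.12,0],"dr":[0,0,0]},{"travel":[-0.04,-0.06,0],"dr":[0,0,0]},{"travel":[0,0,0],"dr":[0,0,0]}]'; python3 plan.py .548 -.1655 .26 20
```

```text
time_s: 43.68
eef_pos: [0.5493, -0.1605, 0.2847]
eef_rot: [0.004, 0.571, 0.821, 0.002]
wrist_force: [0.1, -0.2, -3.3]
opening: 0.154
t 43.7 pos [ 0.5493 -0.1605  0.2847] jaw 20.3 F [ 0.1 -0.2 -3.3] op 0.154 q [-0.49  0.13  1.56  0.    1.45 -0.85]
dr units (tool) [0.014 0.006 0.01 ] shift NOW axes [-0.028 -0.021  0.165] shift AFTER turn [-0.028 -0.019  0.165]
```

```bash
python3 -m handwheel '[{"travel":[-0.022,-0.014,0.05],"dr":[0.014,0.006,0.008]},{"travel":[0,0,0.1],"dr":[0,0,0]},{"travel":[0,0,0.08],"dr":[0,0,0]},{"travel":[0,0,0.03],"dr":[0,0,0]},{"travel":[0,0,0],"dr":[0,0,0]},{"travel":[0,0,0],"dr":[0,0,0]}]'; python3 plan.py .548 -.1655 .23 20
```

```text
time_s: 44.18
eef_pos: [0.5506, -0.161, 0.2426]
eef_rot: [-0.001, 0.572, 0.82, 0.001]
wrist_force: [1.0, 0.3, -1.7]
opening: 0.158
t 44.2 pos [ 0.5506 -0.161   0.2426] jaw 20.2 F [ 1.   0.3 -1.7] op 0.158 q [-0.49  0.17  1.6   0.    1.38 -0.84]
dr units (tool) [ 0.001 -0.004  0.006] shift NOW axes [-0.022 -0.027  0.084] shift AFTER turn [-0.022 -0.027  0.084]
```

```bash
python3 -m handwheel '[{"travel":[-0.02,-0.025,0.02],"dr":[0,-0.004,0.005]},{"travel":[0,0,0.02],"dr":[0,0,0]}]'; python3 plan.py .548 -.1655 .23 20
```

```text
time_s: 44.35
eef_pos: [0.5489, -0.1646, 0.237]
eef_rot: [0.001, 0.573, 0.82, 0.0]
wrist_force: [0.2, -0.3, -3.4]
opening: 0.152
t 44.4 pos [ 0.5489 -0.1646  0.237 ] jaw 20.1 F [ 0.2 -0.3 -3.4] op 0.152 q [-0.5   0.17  1.61  0.    1.36 -0.85]
dr units (tool) [0.002 0.002 0.004] shift NOW axes [-0.003 -0.008  0.047] shift AFTER turn [-0.003 -0.008  0.047]
```

```bash
python3 -m handwheel '[{"travel":[-0.003,-0.007,0.025],"dr":[0.002,0.002,0.003]},{"travel":[0,0,0.03],"dr":[0,0,0]},{"travel":[0,0,0.03],"dr":[0,0,0]},{"travel":[0,0,0.02],"dr":[0,0,0]}]'; python3 plan.py .548 -.1655 .1886 20
```

```text
time_s: 44.68
eef_pos: [0.5486, -0.1659, 0.221]
eef_rot: [0.001, 0.573, 0.819, 0.0]
wrist_force: [-0.1, 0.1, -2.9]
opening: 0.156
t 44.7 pos [ 0.5486 -0.1659  0.221 ] jaw 20.0 F [-0.1  0.1 -2.9] op 0.156 q [-0.5   0.18  1.62  0.    1.33 -0.85]
dr units (tool) [0.003 0.003 0.   ] shift NOW axes [ 0.005 -0.003  0.216] shift AFTER turn [ 0.004 -0.003  0.216]
```

```bash
python3 -m handwheel '[{"travel":[0.002,-0.002,0.02],"dr":[0.002,0.002,0]},{"travel":[0,0,0.02],"dr":[0,0,0]},{"travel":[0,0,0.02],"dr":[0,0,0]}]'; python3 plan.py .548 -.1655 .1886 20
```

```text
time_s: 44.93
eef_pos: [0.5481, -0.1658, 0.2109]
eef_rot: [0.0, 0.574, 0.819, 0.0]
wrist_force: [-0.1, -0.4, -1.5]
opening: 0.153
t 44.9 pos [ 0.5481 -0.1658  0.2109] jaw 20.0 F [-0.1 -0.4 -1.5] op 0.153 q [-0.5   0.19  1.63 -0.    1.31 -0.85]
dr units (tool) [ 0.001  0.001 -0.   ] shift NOW axes [ 0.002 -0.     0.149] shift AFTER turn [ 0.002 -0.     0.149]
```

The post tip is entering the bore without force. Continue.

```bash
python3 -m handwheel '[{"travel":[0,0,0.025],"dr":[0,0,0]},{"travel":[0,0,0.025],"dr":[0,0,0]},{"travel":[0,0,0.02],"dr":[0,0,0]}]'; python3 plan.py .548 -.1655 .1886 20;  python3 -m handwheel '[{"travel":[0,0,0.025],"dr":[0,0,0]},{"travel":[0,0,0.02],"dr":[0,0,0]}]'; python3 plan.py .548 -.1655 .1886 20
```

```text
time_s: 45.18
eef_pos: [0.5488, -0.1659, 0.1998]
eef_rot: [0.001, 0.574, 0.819, 0.0]
wrist_force: [0.3, 0.2, -1.6]
opening: 0.153
t 45.2 pos [ 0.5488 -0.1659  0.1998] jaw 20.0 F [ 0.3  0.2 -1.6] op 0.153 q [-0.5   0.2   1.64  0.    1.29 -0.85]
dr units (tool) [ 0.004  0.002 -0.   ] shift NOW axes [ 0.004 -0.004  0.075] shift AFTER turn [ 0.004 -0.004  0.075]
time_s: 45.35
eef_pos: [0.5488, -0.1658, 0.1923]
eef_rot: [0.001, 0.574, 0.819, 0.0]
wrist_force: [0.9, 0.3, -2.2]
opening: 0.146
t 45.4 pos [ 0.5488 -0.1658  0.1923] jaw 20.0 F [ 0.9  0.3 -2.2] op 0.146 q [-0.5   0.21  1.65  0.    1.28 -0.85]
dr units (tool) [ 0.004  0.002 -0.   ] shift NOW axes [ 0.004 -0.004  0.025] shift AFTER turn [ 0.004 -0.004  0.025]
```

```bash
python3 -m handwheel '[{"travel":[0,0,0.012],"dr":[0.003,0.002,0]},{"travel":[0,0,0.015],"dr":[0,0,0]}]'; python3 plan.py .548 -.1655 .1886 20
```

```text
time_s: 45.52
eef_pos: [0.5489, -0.1658, 0.1877]
eef_rot: [0.0, 0.574, 0.819, 0.0]
wrist_force: [1.8, 0.9, 9.8]
opening: 0.151
t 45.5 pos [ 0.5489 -0.1658  0.1877] jaw 20.0 F [1.8 0.9 9.8] op 0.151 q [-0.5   0.22  1.65  0.    1.27 -0.85]
dr units (tool) [ 0.001  0.    -0.   ] shift NOW axes [ 0.004 -0.005 -0.006] shift AFTER turn [ 0.004 -0.005 -0.006]
```

Contact at the seat height (0.188). Release, rise, move clear and take the last look.

```bash
python3 -m handwheel '[{"travel":[0,0,-0.003],"dr":[0,0,0]},{"travel":[0,0,0],"dr":[0,0,0]},{"travel":[0,0,0],"dr":[0,0,0]},{"travel":[0,0,0],"dr":[0,0,0]},{"travel":[0,0,-0.03],"dr":[0,0,0]},{"travel":[0,0,-0.08],"dr":[0,0,0]},{"travel":[0,0,-0.15],"dr":[0,0,0]},{"travel":[0,0,-0.15],"dr":[0,0,0]},{"travel":[0,0,-0.12],"dr":[0,0,0]},{"travel":[0.15,0,0],"dr":[0,0,0]},{"travel":[0.25,0,0],"dr":[0,0,0]},{"travel":[0.25,0,0],"dr":[0,0,0]},{"travel":[0.25,0,0],"dr":[0,0,0]},{"travel":[0.25,0,0],"dr":[0,0,0]},{"travel":[0.25,0,0],"dr":[0,0,0]},{"travel":[0.25,0,0],"dr":[0,0,0]},{"travel":[0.25,0,0],"dr":[0,0,0]},{"travel":[0.15,0,0],"dr":[0,0,0]},{"travel":[0.05,0,0],"dr":[0,0,0]},{"travel":[0,0,0],"dr":[0,0,0]}]' -0.1
python3 - <<'E'
from ov import *
snap('scene','s10.png');snap('top','t10.png')
LI=[(.5485,-.1657,.135,20,LID)]
draw('s10.png','x1.png','scene',LI,(300,195,400,290),4);draw('s10.png','x2.png','scene',[],(300,195,400,290),4);draw('t10.png','x3.png','top',LI,(320,145,420,240),4);draw('t10.png','x4.png','top',[],(230,120,430,310),2)
r=lambda i:cv2.imread(f'pics/x{i}.png')[:380,:400]
f=lambda a:cv2.copyMakeBorder(a,0,380-a.shape[0],0,400-a.shape[1],cv2.BORDER_CONSTANT)
v=np.vstack([np.hstack([f(r(1)),f(r(2))]),np.hstack([f(r(3)),f(r(4))])]);cv2.imwrite('pics/c10.png',cv2.resize(v,None,fx=.78,fy=.78,interpolation=cv2.INTER_AREA))
E
```

```text
time_s: 47.18
eef_pos: [0.4402, 0.1389, 0.2902]
eef_rot: [0.011, 0.576, 0.818, 0.005]
wrist_force: [0.3, -0.3, -0.5]
opening: 0.455
```

View pics/c10.png

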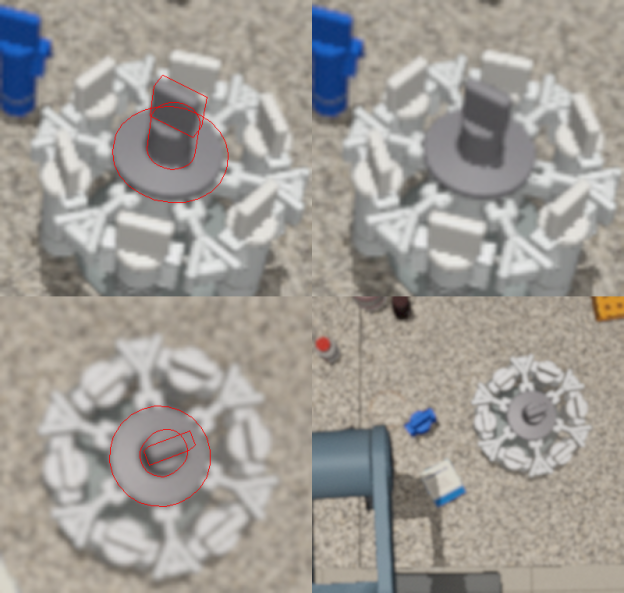

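The lid lies flat on the hub, matching the seated model within about 1 px in both views. All six buckets hang level. The bystanders in view (carton, red-capped bottle, blue look-alike) are standing where they were.

```bash
python3 -c "
from bench import ctrl
print(ctrl.get_obs()['time_s']);print(ctrl.hand_in())"
```

```text
47.2833
the job is handed in; nothing more can be done
None
```

The rotor is ready and the job is handed in, at 47 s of the 184 s allowed. Two long sample buckets were on the bench, so I hung both in free places. The two blanks filled the remaining two. The grey hub lid went on last, once all six places were filled.

**Checks that passed:**
- **Buckets:** each one seated with an upward force of 16–36 N, at the expected height to within 2 mm. After the last one was hung, the pictures showed all six hanging.
- **Lid:** it went down over the post without resistance until it touched at the expected height. In the last pictures it lies flat and matches a model of the seated lid to about 1 pixel in both cameras.

**What went wrong or disagreed:**
- **First grip too high:** my first grip on a long bucket was too high on its bar, so I let go and gripped again.
- **Blank moved:** one blank had shifted about 3 cm when I reached for it, and a finger landed lightly on its bar. It may have been knocked aside beforehand, but I cannot rule out that my contact moved it. It stayed upright, so I measured it again and hung it normally.
- **Rotor centre:** side forces of up to about 15 N while seating showed my first estimate was about 1 mm off, so I corrected it for the later placings.
- **Bystanders:** I never reached for the carton, bottle, jar or coloured look-alikes. The carton, red-capped bottle and blue look-alike looked undisturbed in the last picture. The jar and the yellow and purple look-alikes were not in that crop, so I did not check them at the end.

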